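# Roll down the labels of the shelf blocks

### The job

Load every shelf block into the rolling jig, one to a lane, lying between its pins with its labelled end towards the roller's rail, and swing the toggle clamp over centre so that it holds them down. With the clamp still on, run the roller carriage from home right across to its far stop and all the way back; its catch may or may not be on - nothing shows which until you try it, and each quarter turn of the knurled brass knob changes it. Then swing the clamp back open and lay all the blocks flat in the grey tray, without disturbing the paste jar, red lead weight or tape measure.

Things in the scene. Friction and masses are not known exactly. Their poses are not given: they have to be found in the camera images.
- block_1: wooden block 100 x 34 x 16 mm (x, y, z), 60 g, a white label with a blue band on one end of its top. Origin: centre of its underside; x along its length, away from the labelled end (label on the -x half). Starts flat on the green mat. Two or three blocks are there; an absent one reads None. Grip across the 34 mm width at mid-length
- block_2: wooden block 100 x 34 x 16 mm (x, y, z), 60 g, a white label with a red band on one end of its top. Origin: centre of its underside; x along its length, away from the labelled end (label on the -x half). Starts flat on the green mat. Two or three blocks are there; an absent one reads None. Grip across the 34 mm width at mid-length
- block_3: wooden block 100 x 34 x 16 mm (x, y, z), 60 g, a white label with a yellow band on one end of its top. Origin: centre of its underside; x along its length, away from the labelled end (label on the -x half). Starts flat on the green mat. Two or three blocks are there; an absent one reads None. Grip across the 34 mm width at mid-length
- label_1 (a point): centre of the label on top of block_1, 25.5 mm from the block's centre towards its labelled end
- label_2 (a point): centre of the label on top of block_2, 25.5 mm from the block's centre towards its labelled end
- label_3 (a point): centre of the label on top of block_3, 25.5 mm from the block's centre towards its labelled end
- jig: rolling jig, fixed: plywood plate 235 x 392 mm, 12 mm thick. Origin at desk height below lane_2; x away from the robot (yaw up to 0.1), y left. Rail along the near edge (x = -80 mm), three lanes, an end fence (near face at x = 54, 10 mm high on the plate), behind it the toggle clamp. Only clamp, carriage (118 mm) and knob (70 mm) rise over 52 mm
- lane_1 (a point): right-hand lane: a block is seated when its origin is here (top of the plate, 12 mm above the desk), its x axis along the jig's x, so label end near, under the roller's path, and bare end under a clamp foot. Lanes are 72 mm apart and alike; any block may go in any lane; with two blocks one lane stays empty
- lane_2 (a point): middle lane, as lane_1. In every lane four pins, 5 mm thick, 9 mm high with round tips, stand at x = +40 and -40 mm, y = +22 and -22 mm from the lane's point: 2.5 mm play on each side of a block; between the pins the sides are free for fingers. The fence leaves 4 mm beyond the block's far end
- lane_3 (a point): left-hand lane, as lane_1; nearest to the carriage's home (carriage body 78 mm farther left)
- carriage (a joint): travel of the roller carriage, m: 0 home (left end), 0.262 at the far stop (right end), along the jig's -y. Slides with 2 to 3 N, about 6 N where the sprung roller (over jig x -45 to -5 mm) climbs 2 mm on to a block. With the catch on it stops hard within 12 mm
- carriage_grip (a point): middle of the black upright grip on the carriage, 25 mm thick, 40 mm high (top 18 mm above this point, 118 mm above the desk); moves with the carriage
- catch_knob (a point): middle of the round knurled brass knob (39 mm wide, 18 mm high, top 70 mm above the desk), axis upright. A hidden bar below holds the parked carriage or lets it pass: each quarter turn, either way, changes on and off (left half-way it may catch the returning carriage). Starts at any angle, no end stops, 0.05 N m; the point does not turn
- clamp (a joint): swing of the toggle clamp's handle, rad: 0 fully open (leaning 0.95 rad from upright, away from the robot; arm up), 1.07 fully shut (0.12 past upright towards the robot). The handle drives the arm with three sprung feet: they meet the blocks at about 0.75; centre is at 0.95, past which it holds itself. 2 to 6 N at the grip
- clamp_hinge (a point): hinge of the clamp's handle, axis along the jig's y; 46 mm above the desk, 96 mm behind lane_2. When open the arm's cross bar stands at the jig's x = 58 to 107 mm, up to 105 mm above the desk, 176 mm wide
- clamp_grip (a point): middle of the red grip of the clamp's handle (20 mm thick, 70 mm long), 90 mm from the hinge: at joint value q it lies 90 sin(0.95 - q) mm along the jig's x and 90 cos(0.95 - q) mm up from clamp_hinge
- tray: shallow grey tray, 275 x 165 x 24 mm outside (x, y, z), walls and floor 4 mm, fixed to the desk right or left of the jig; origin at the centre of its underside, x along its length (away from the robot)
- mat: green cutting mat, 275 x 165 x 3 mm, fixed to the desk on the other side of the jig; origin at the centre of its underside, x along its length
- paste_jar: white jar with a blue lid, 68 mm wide, 68 mm high, origin under its centre: leave alone
- lead_weight: red cloth-covered lead weight, 45 x 62 x 30 mm, origin under its centre: leave alone
- tape_measure: yellow tape measure, 34 x 68 x 60 mm, origin under its centre: leave alone
Mind the look-alikes: they are no part of the job. What is shaped like the block_3 but orange is not meant.

How it is judged:
On the way, in this order (a step that is already met when the one before it is completed fails the run):
1. every block lies in a lane of the jig, label end near, and the clamp is shut over centre ((distance between block_1 and lane_1 below 0.012 m or distance between block_1 and lane_2 below 0.012 m or distance between block_1 and lane_3 below 0.012 m) and angle between the x axis of each of block_1, block_2, block_3 and the x axis of jig, either way round below 0.12 rad and x of each of label_1, label_2, label_3 in the frame of jig below -0.012 m and (distance between block_2 and lane_1 below 0.012 m or distance between block_2 and lane_2 below 0.012 m or distance between block_2 and lane_3 below 0.012 m) and (distance between block_3 and lane_1 below 0.012 m or distance between block_3 and lane_2 below 0.012 m or distance between block_3 and lane_3 below 0.012 m) and value of joint clamp above 1 rad), for 0.3 s.
2. the roller carriage is at its far stop, the blocks still in their lanes under the shut clamp (all of step 1 and value of joint carriage above 0.25 m), for 0.1 s.
3. the carriage is home again, the blocks still under the shut clamp (all of step 1 and value of joint carriage below 0.008 m), for 0.1 s.
4. the clamp is swung back open (value of joint clamp below 0.25 rad), for 0.2 s.
At the end, for the whole second after the job is handed in: Every block that is there lies flat (within 0.12 rad) on the tray's floor (underside less than 9 mm above the tray's own underside), inside its walls, at rest; the clamp is open (joint under 0.25) and the carriage home (joint under 0.008) (x of block_1 in the frame of tray between -0.128 and 0.128 m and y of block_1 in the frame of tray between -0.075 and 0.075 m and z of block_1 in the frame of tray between 0 and 0.009 m and angle between each of block_1, block_2, block_3's own z axis and vertical below 0.12 rad and linear speed of each of block_1, block_2, block_3 below 0.02 m/s and x of block_2 in the frame of tray between -0.128 and 0.128 m and y of block_2 in the frame of tray between -0.075 and 0.075 m and z of block_2 in the frame of tray between 0 and 0.009 m and x of block_3 in the frame of tray between -0.128 and 0.128 m and y of block_3 in the frame of tray between -0.075 and 0.075 m and z of block_3 in the frame of tray between 0 and 0.009 m and value of joint clamp below 0.25 rad and value of joint carriage below 0.008 m); the robot touches nothing.
It fails at once if the paste jar, red lead weight or tape measure was moved by more than 3 cm (distance of any of paste_jar, lead_weight, tape_measure from where it was at the start of the episode above 0.03 m).
Of block_1, block_2, block_3 only 2 to 3 are there at a start; the rules pass over those that are not, and their reading is None.
At some moment in a run one of block_1, block_2, block_3 may be knocked a few centimetres aside while the robot is not near it.
Once in a run the grip may slacken for a moment while it holds something.
It also fails if it takes over 210 s, if anything falls off the work surface, if the arm or the gripper's body presses on something with over 40 N, if the wrist force passes 120 N, or if a joint passes its speed limit or range.

### The arm

A 6-joint arm with a two-finger parallel gripper is mounted at the origin on a cart in front of the work surface, level with it; the furniture and walls round the work are solid. World frame = base frame: x ahead of the robot, y to its left, z up, the work surface at z = 0. Lengths are in m, angles in rad, forces in N, time in s.
With the tool pointing down it reaches from about 0.25 to 0.775 m from the base axis. Payload 4 kg.
Tool frame: the origin (TCP) lies midway between the tips of the shut fingers; the grasp point (between the pads) lies 19 mm behind it (robot.grasp_offset is the distance from the TCP to the grasp point, in m); z points along the fingers, y is the direction in which the jaws open and shut (so a half turn about z gives the same grasp; the last joint's range is limited). The gripper opens to 94 mm and grips with 3 to 60 N. Pads are 16 mm wide; open, the fingers measure 119 mm over their backs; the gripper's body (75 mm by 177 mm) begins 78 mm behind the grasp point.
Start: joints at [-1.395, 0.087, 1.371, -0, 1.684, -0.103], TCP at [0.151, -0.529, 0.168] pointing down, gripper open.
Joint ranges: [-3.1, 3.1], [-0.76, 2.03], [0.27, 2.55], [-1.08, 4.22], [0.17, 2.65], [-2.57, 2.57]. Speed limits (rad/s): [2.79, 2.79, 3.14, 3.14, 3.14, 3.14].

### API

Orientations are given as [roll, pitch, yaw] about the fixed x, y, z axes, in that order (R = Rz(yaw) Ry(pitch) Rx(roll)).
In Python, from bench import status, viewer, order, robot gives the robot as it stands. The module is installed in compiled form; this text tells all that it offers.
- The arm moves only by the tool move_arm, never from a script. Its argument "targets" is a list of rows, each a list of 3 entries, a list of its own where there are three numbers: the shift along the tool's x, y, z in mm, then the turn, a rotation vector about the tool's x, y, z in degrees, then the opening, from -1 (shut) to 1 (fully open). A call has 1 to 20 rows; each row is the pose to reach, as a shift and turn from the pose commanded when the call began, along the tool's axes at that moment; what a row does not reach only later rows make up. A row lasts 1/8 s, in which the tool goes at most 62.5 mm and 10.7 degrees, less where a joint would pass 70% of its speed; a pose out of reach is approached as far as the arm can. A call with a gripper value outside its range is refused whole. The fingers move at their own pace and stop on an object; the grip force is fixed at half the most. Time passes only in rows, so rows that repeat a pose let the fingers close. It gives the time, the measured TCP pose, the force and the opening at its end, in the units of the state.
- status.get_obs(): the state, without advancing time (a new reading comes with each control period).
- viewer.snapshot(name): name is "scene" or "top"; returns the picture (480x640x3 uint8, red, green, blue); there is no depth.
- viewer.camera_model(name): a dict with "K" (3x3 intrinsics, pixels), "xyz" and "attitude" of the camera in the world. Camera axes: x right, y up, looking along -z (the intrinsics and any distortion apply to the point x, -y, -z); pixel columns grow to the right and rows downward; lengths in m; the calibration is good to about 2 mm. A picture is of the moment at which its call begins. camera_model takes no time and is no camera call.
- order.close_job(): hands the job in, once; it reports no verdict.
The state is a dict: "time": time; "joint_positions": joint angles; "qvel": joint speeds; "joint_torque": joint torques, N m; "tool_pos": TCP position; "ee_rot": TCP orientation; "wrist_force": force on the tool from outside, world axes, zero at the start; "wrist_torque": the same for the moment, N m; "width": finger opening in m.
Only numpy, scipy, OpenCV 4.12 (cv2) and the standard library are available. Lean on these libraries where they do the work, as an engineer would, in place of code of your own. Each camera call takes 0.05 s, during which the arm holds its last target. There are 200 camera calls.

## Working session

There is one attempt and no reset: what is moved stays moved. The work goes in short steps, Python scripts to look and compute and a tool call to move; the robot and the scene stay as the last step left them, time stands still between calls to the robot, and variables do not carry over. Pictures are saved under pics/ and viewed, about 12 in all and at most 16, crops included, and the job is handed in when it is done.

Besides the shell and the picture viewer there is one more tool, called after "Call:" by a JSON object that holds its "fn" and its "kwargs", one argument or row to a line. move_arm: Moves the arm, as the interface text tells. Its arguments: {"type":"object","properties":{"targets":{"type":"array"}},"required":["targets"]}

```bash
mkdir -p pics
cat > h.py <<'E'
import numpy as np, cv2
from scipy.spatial.transform import Rotation as R
from bench import status, viewer, order, robot
def rot(a):
    a=np.array(a,float)
    if a.shape==(3,3): return a
    if a.size==4: return R.from_quat(a).as_matrix()
    return R.from_euler('xyz',a).as_matrix()
def snap(cam,name):
    im=viewer.snapshot(cam)[:,:,::-1].copy(); cv2.imwrite('pics/%s.png'%name,im); return im
def ray(cam,uv,z):
    m=viewer.camera_model(cam);K=np.array(m['K']);d=m.get('distortion',m.get('dist'))
    p=cv2.undistortPoints(np.array([[uv]],float),K,np.array(d,float) if d is not None else None)[0,0]
    v=rot(m['attitude'])@np.array([p[0],-p[1],-1]);o=np.array(m['xyz'])
    return o+v*(z-o[2])/v[2]
def proj(cam,P):
    m=viewer.camera_model(cam);K=np.array(m['K']);c=rot(m['attitude']).T@(np.array(P)-np.array(m['xyz']))
    d=m.get('distortion',m.get('dist'))
    return cv2.projectPoints(np.array([[c[0],-c[1],-c[2]]]),np.zeros(3),np.zeros(3),K,np.array(d,float) if d is not None else None)[0].ravel()
def mv(xyz,yaw=None,rp=None):
    """shift in tool axes (mm) and rotvec (deg) from present pose to xyz / tool-down with jaw y-axis at world yaw"""
    s=status.get_obs();T=rot(s['ee_rot']);p=np.array(s['tool_pos'])
    return (T.T@(np.array(xyz)-p)*1000).round(1)
E
python3 - <<'E'
from h import *
for c in('scene','top'):
    snap(c,c+'0'); print(c,viewer.camera_model(c))
print(status.get_obs(), robot.grasp_offset)
E
```

```text
scene {'K': array([[615.9927673 ,   0.        , 331.30611989],
       [  0.        , 615.9927673 , 229.12090223],
       [  0.        ,   0.        ,   1.        ]]), 'xyz': array([-0.57748526, -0.6049037 ,  1.22614241]), 'attitude': array([ 0.87430917, -0.00277628, -1.09407966])}
top {'K': array([[598.69389814,   0.        , 326.09627136],
       [  0.        , 598.69389814, 241.38187565],
       [  0.        ,   0.        ,   1.        ]]), 'xyz': array([0.45011433, 0.00417443, 1.4958061 ]), 'attitude': array([ 0.09768895, -0.00888803, -1.5761853 ])}
{'time': 0.1, 'joint_positions': array([-1.39505802e+00,  8.78913630e-02,  1.37209779e+00, -3.00757634e-05,
        1.68358183e+00, -1.03119165e-01]), 'qvel': array([ 0.00066621, -0.00139836, -0.00258259,  0.0008152 , -0.00160746,
        0.0013259 ]), 'joint_torque': array([ 3.00319596e-03, -3.41251373e+01, -3.03303802e+01,  7.20037823e-02,
        3.03742953e-02, -9.80863501e-05]), 'tool_pos': array([ 0.15126673, -0.52820324,  0.16671838]), 'ee_rot': array([-3.13962175e+00, -1.73909958e-04,  2.78853949e-01]), 'wrist_force': array([-0.65433973, -0.72525578,  0.70420188]), 'wrist_torque': array([ 0.02028664,  0.01638778, -0.01127677]), 'width': 0.09412661123206642} 0.0188
```

View pics/scene0.png

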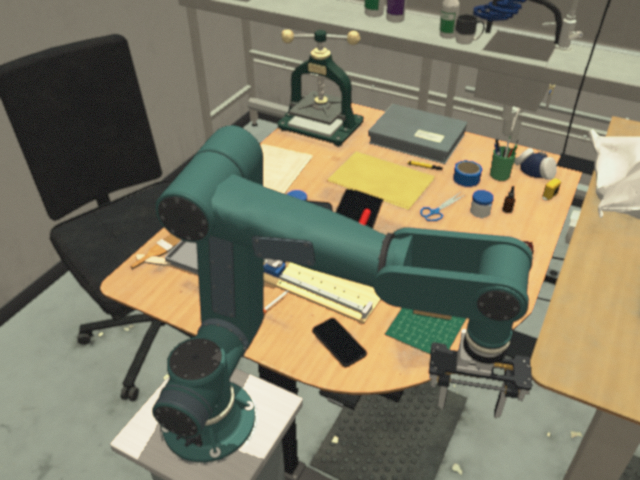

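View pics/top0.png

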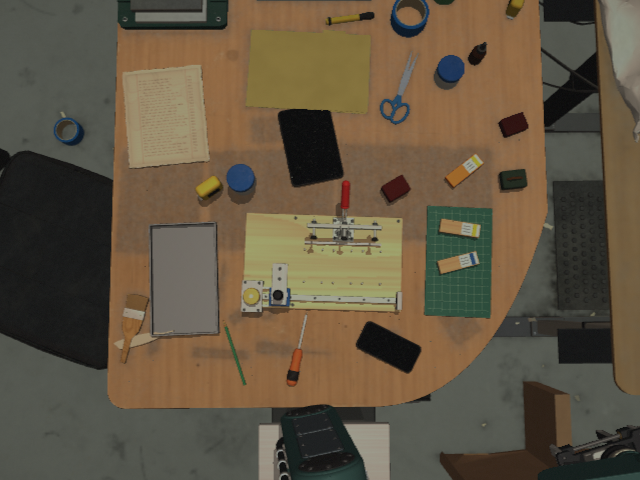

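Run:
```python
from h import *
im=cv2.imread('pics/top0.png')
a=cv2.resize(im[145:320,420:500],None,fx=4,fy=4,interpolation=cv2.INTER_CUBIC)[:600]
b=cv2.resize(im[170:320,235:410],None,fx=2.7,fy=2.7,interpolation=cv2.INTER_CUBIC)
h=600;o=np.zeros((600,800,3),np.uint8);o[:a.shape[0],:a.shape[1]]=a;o[:b.shape[0],325:325+b.shape[1]]=b[:, :475]
cv2.imwrite('pics/crop0.png',o)
for n,uv,z in [('jigTL',(246.5,213.5),.012),('jigTR',(403,219),.012),('jigBL',(242,307),.012),('jigBR',(401,311),.012),('matTL',(427,206),.003),('matBR',(491,318),.003),('trTL',(151,225),.024),('trBR',(218,333),.024),('knob',(251,296),.07),('cgrip',(278,295),.118),('clampred',(346,195),.1),('redw1',(396,188),.03),('redw2',(513,124),.03),('jar',(240,178),.068),('tape',(208,187),.06)]: print(n,ray('top',uv,z).round(3))
```

```text
jigTL [0.666 0.189 0.012]
jigTR [ 0.651 -0.203  0.012]
jigBL [0.434 0.198 0.012]
jigBR [ 0.422 -0.194  0.012]
matTL [ 0.685 -0.265  0.003]
matBR [ 0.404 -0.418  0.003]
trTL [0.637 0.423 0.024]
trBR [0.372 0.254 0.024]
knob [0.461 0.169 0.07 ]
cgrip [0.462 0.102 0.118]
clampred [ 0.697 -0.057  0.1  ]
redw1 [ 0.726 -0.184  0.03 ]
redw2 [ 0.888 -0.481  0.03 ]
jar [0.745 0.198 0.068]
tape [0.725 0.277 0.06 ]
```

View pics/crop0.png

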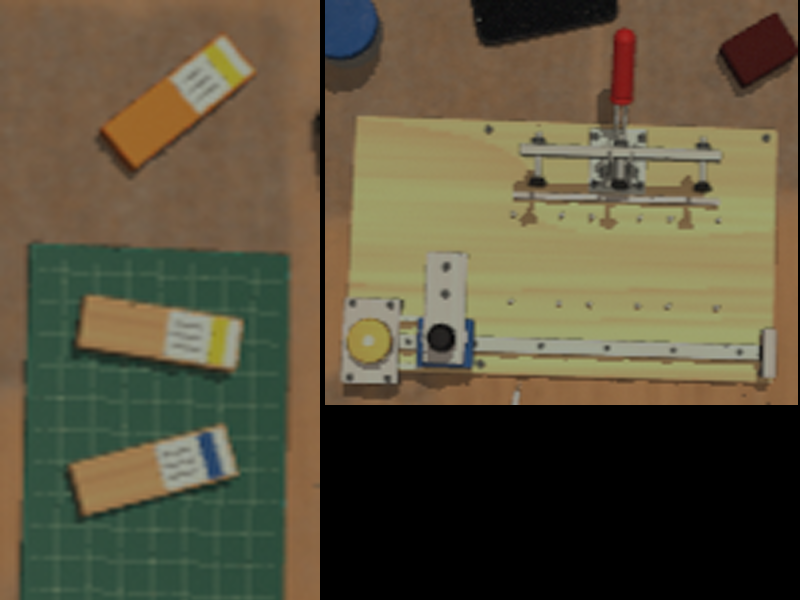

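Three candidates: the yellow-band block on the mat at (460,228) and the blue-band block on the mat at (459,262) are block_3 and block_1. The orange look-alike is off the mat at (463,170) and gets ignored. block_2 is absent. The crop confirms the wood colour, the bands and the labels, which are on the right (-y) ends.

```bash
cat >> h.py <<'E'
def blocks(im,box):
    """wood blocks inside pixel box (u0,v0,u1,v1): centre & silhouette rect"""
    u0,v0,u1,v1=box;c=im[v0:v1,u0:u1];h=cv2.cvtColor(c,cv2.COLOR_BGR2HSV)
    m=(((h[...,0]<35)|(h[...,0]>95)|(h[...,1]<60))&(h[...,2]>95)).astype(np.uint8)
    out=[]
    for k in cv2.findContours(m,cv2.RETR_EXTERNAL,cv2.CHAIN_APPROX_NONE)[0]:
        if cv2.contourArea(k)<200: continue
        r=cv2.boxPoints(cv2.minAreaRect(k))+[u0,v0]; out.append((r,cv2.contourArea(k)))
    return out
def geom(r,z,cam='top'):
    P=np.array([ray(cam,q,z) for q in r]); c=P.mean(0); e=[P[1]-P[0],P[2]-P[1]]
    L=max(e,key=np.linalg.norm);W=min(e,key=np.linalg.norm)
    return c[:2],np.arctan2(L[1],L[0]),np.linalg.norm(L),np.linalg.norm(W)
E
python3 - <<'E'
from h import *
im=cv2.imread('pics/top0.png')
for r,a in blocks(im,(429,210,489,312)):
    c,t,L,W=geom(r,.011); print('block',r.mean(0).round(1),c.round(4),'ang',round(np.degrees(t)%180,1),'LW',L.round(3),W.round(3))
g=cv2.cvtColor(im,cv2.COLOR_BGR2GRAY).astype(float)
far=[(513,215),(561,217),(590,217),(640,219),(669,220),(717,221)];near=[(510,301),(559,303),(589,305),(637,306),(667,307),(716,308)]
W=[];M=[]
ys=[94,50,22,-22,-50,-94]
for row,x in((far,40),(near,-40)):
    for (u,v),y in zip(row,ys):
        u=(u-325)/2.7+235;v=v/2.7+170;ui,vi=int(round(u-.3)),int(round(v-.3))
        w=g[vi-2:vi+3,ui-2:ui+3];d=np.clip(np.percentile(w,70)-w,0,None)
        yy,xx=np.mgrid[vi-2:vi+3,ui-2:ui+3];q=((d*xx).sum()/d.sum(),(d*yy).sum()/d.sum())
        W.append(ray('top',q,.018)[:2]);M.append((x/1000,y/1000))
W=np.array(W);M=np.array(M);mc,wc=M.mean(0),W.mean(0)
a,b=M-mc,W-wc;yaw=np.arctan2((a[:,0]*b[:,1]-a[:,1]*b[:,0]).sum(),(a*b).sum())
Rm=np.array([[np.cos(yaw),-np.sin(yaw)],[np.sin(yaw),np.cos(yaw)]]);t=wc-Rm@mc
print('jig',t,yaw,'res mm',((W-(M@Rm.T+t))*1000).round(1).tolist())
for n,x,y in[('lane1',0,-.072),('lane2',0,0),('lane3',0,.072),('carr',-.08,.15),('clampopen',.096+.0732,0)]:print(n,(Rm@[x,y]+t).round(4))
E
```

```text
block [458. 262.] [ 0.5426 -0.3378] ang 104.3 LW 0.101 0.033
block [459.7 227.6] [ 0.6287 -0.3443] ang 80.9 LW 0.101 0.034
jig [ 0.53238724 -0.0479058 ] -0.03477183211237544 res mm [[-0.4, -0.5], [0.2, -0.2], [-0.7, 0.5], [-0.2, 0.2], [0.3, 0.0], [0.3, 0.1], [1.0, -0.3], [0.0, -0.3], [-0.5, 0.3], [-0.2, -0.1], [0.3, 0.3], [-0.2, -0.0]]
lane1 [ 0.5299 -0.1199]
lane2 [ 0.5324 -0.0479]
lane3 [0.5349 0.0241]
carr [0.4577 0.1048]
clampopen [ 0.7015 -0.0538]
```

```bash
cat >> h.py <<'E'
def go(xyz,yawdeg):
    s=status.get_obs();T=rot(s['ee_rot']);p=np.array(s['tool_pos'])
    G=R.from_euler('xyz',[np.pi,0,np.radians(yawdeg)]).as_matrix()
    print('shift',(T.T@(np.array(xyz)-p)*1000).round(1).tolist(),'turn',np.degrees(R.from_matrix(T.T@G).as_rotvec()).round(1).tolist(),'at',p.round(4),np.degrees(s['ee_rot']).round(2),'j6',s['joint_positions'][5].round(2),'t',round(s['time'],2),'w',round(s['width'],4))
E
python3 -c "
from h import *
go([.5426,-.3378,.10],104.3)"
```

```text
shift [428.6, -75.2, 66.9] turn [-0.1, -0.1, -88.3] at [ 0.1513 -0.5282  0.1667] [-1.7989e+02 -1.0000e-02  1.5980e+01] j6 -0.1 t 0.1 w 0.0941
```

Call:
{"fn": "move_arm", "kwargs": {
  "targets": [
    [[428.6, -75.2, 66.9], [-0.1, -0.1, -88.3], 0.3],
    [[428.6, -75.2, 66.9], [-0.1, -0.1, -88.3], 0.3],
    [[428.6, -75.2, 66.9], [-0.1, -0.1, -88.3], 0.3],
    [[428.6, -75.2, 66.9], [-0.1, -0.1, -88.3], 0.3],
    [[428.6, -75.2, 66.9], [-0.1, -0.1, -88.3], 0.3],
    [[428.6, -75.2, 66.9], [-0.1, -0.1, -88.3], 0.3],
    [[428.6, -75.2, 66.9], [-0.1, -0.1, -88.3], 0.3],
    [[428.6, -75.2, 66.9], [-0.1, -0.1, -88.3], 0.3],
    [[428.6, -75.2, 66.9], [-0.1, -0.1, -88.3], 0.3],
    [[428.6, -75.2, 66.9], [-0.1, -0.1, -88.3], 0.3],
    [[428.6, -75.2, 66.9], [-0.1, -0.1, -88.3], 0.3],
    [[428.6, -75.2, 66.9], [-0.1, -0.1, -88.3], 0.3],
    [[428.6, -75.2, 66.9], [-0.1, -0.1, -88.3], 0.3],
    [[428.6, -75.2, 66.9], [-0.1, -0.1, -88.3], 0.3]
  ]
}}

```text
time: 1.85
tool_pos: [0.5426, -0.3387, 0.101]
ee_rot: [3.141, 0.002, 1.82]
wrist_force: [-0.4, -1.0, -0.2]
width: 0.0612
```

Run:
```python
from h import *
im=snap('top','t1');im2=snap('scene','s1')
go([.5426,-.3378,.007],104.3)
u,v=proj('top',status.get_obs()['tool_pos']);print(u,v)
a=cv2.resize(im[180:330,400:530],None,fx=3,fy=3,interpolation=cv2.INTER_CUBIC)
b=cv2.resize(im2[230:380,330:460],None,fx=3,fy=3,interpolation=cv2.INTER_CUBIC)
cv2.imwrite('pics/c1.png',np.hstack([a,b]))
```

```text
shift [1.0, 0.1, 94.0] turn [0.0, 0.1, -0.0] at [ 0.5427 -0.3386  0.101 ] [1.7999e+02 1.4000e-01 1.0427e+02] j6 -0.89 t 1.95 w 0.0613
467.1193198267165 259.49955095766217
```

View pics/c1.png

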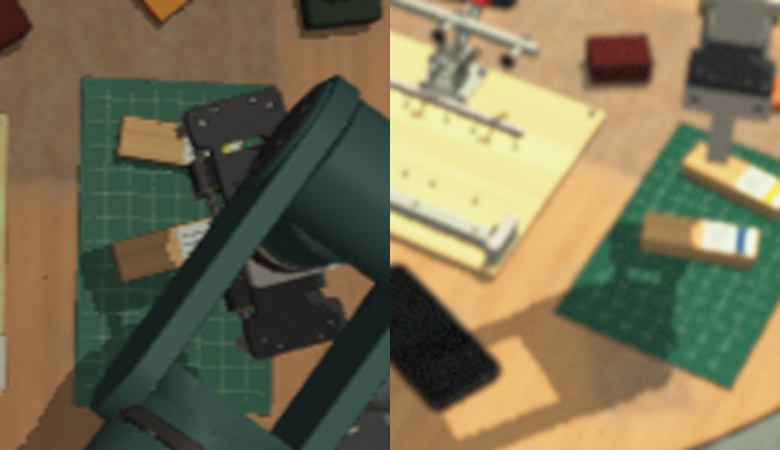

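The gripper is above the blue-banded block, and both blocks are where I measured them. Descend and grip.

Call:
{"fn": "move_arm", "kwargs": {
  "targets": [
    [[1, 0, 50], [0, 0, 0], 0.3],
    [[1, 0, 80], [0, 0, 0], 0.3],
    [[1, 0, 94], [0, 0, 0], 0.3],
    [[1, 0, 94], [0, 0, 0], 0.3],
    [[1, 0, 94], [0, 0, 0], 0.3],
    [[1, 0, 94], [0, 0, 0], -0.6],
    [[1, 0, 94], [0, 0, 0], -0.6],
    [[1, 0, 94], [0, 0, 0], -0.6],
    [[1, 0, 94], [0, 0, 0], -0.6],
    [[1, 0, 94], [0, 0, 0], -0.6],
    [[1, 0, 50], [0, 0, 0], -0.6],
    [[1, 0, 0], [0, 0, 0], -0.6]
  ]
}}

```text
time: 3.45
tool_pos: [0.5416, -0.3369, 0.1003]
ee_rot: [-3.139, -0.0, 1.82]
wrist_force: [0.5, -0.9, 0.4]
width: 0.0188
```

Run:
```python
from h import *
go([.5299,-.1199,.08],-2.0)
```

```text
shift [213.2, 42.3, 20.3] turn [-0.1, 0.1, 106.3] at [ 0.5416 -0.3369  0.1003] [-1.7987e+02 -3.0000e-02  1.0427e+02] j6 -0.89 t 3.45 w 0.0188
```

Run:
```python
from h import *
im=snap('top','t2');im2=snap('scene','s2')
a=cv2.resize(im[180:330,400:530],None,fx=3,fy=3,interpolation=cv2.INTER_CUBIC)
b=cv2.resize(im2[230:380,350:480],None,fx=3,fy=3,interpolation=cv2.INTER_CUBIC)
cv2.imwrite('pics/c2.png',np.hstack([a,b]))
```

```text
(no output)
```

View pics/c2.png

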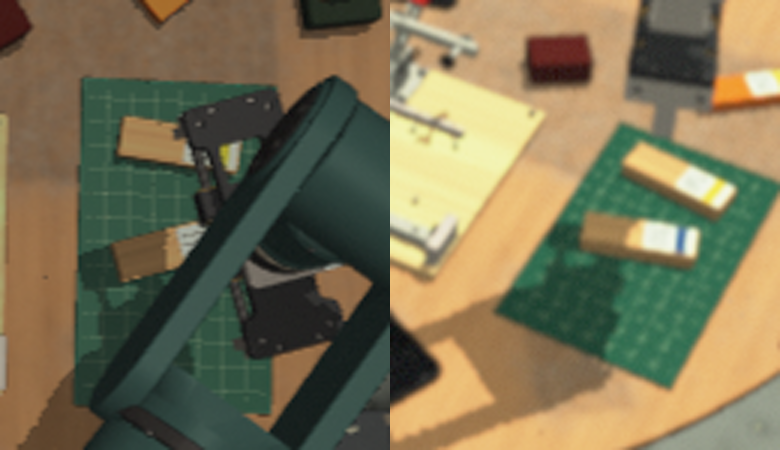

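The fingers closed to 18.8 mm and the block is still at its place on the mat. Retry, checking the grip at the bottom.

Run:
```python
from h import *
go([.5426,-.3378,.007],104.3)
```

```text
shift [4.4, -3.6, 101.9] turn [0.5, 0.7, -0.0] at [ 0.546  -0.3402  0.109 ] [179.5    0.74 104.27] j6 -0.89 t 3.55 w 0.0187
```

Call:
{"fn": "move_arm", "kwargs": {
  "targets": [
    [[0, 0, 0], [0, 0, 0], 0.3],
    [[0, 0, 0], [0, 0, 0], 0.3],
    [[0, 0, 0], [0, 0, 0], 0.3],
    [[1, 0, 50], [0, 0, 0], 0.3],
    [[1, 0, 80], [0, 0, 0], 0.3],
    [[1, 0, 93], [0, 0, 0], 0.3],
    [[1, 0, 93], [0, 0, 0], 0.3],
    [[1, 0, 93], [0, 0, 0], 0.3]
  ]
}}

```text
time: 4.55
tool_pos: [0.5433, -0.3376, 0.0096]
ee_rot: [3.14, 0.005, 1.82]
wrist_force: [0.0, 0.1, 0.0]
width: 0.0608
```

Call:
{"fn": "move_arm", "kwargs": {
  "targets": [
    [[0, 0, 0], [0, 0, 0], -1],
    [[0, 0, 0], [0, 0, 0], -1],
    [[0, 0, 0], [0, 0, 0], -1],
    [[0, 0, 0], [0, 0, 0], -1],
    [[0, 0, 0], [0, 0, 0], -1]
  ]
}}

```text
time: 5.18
tool_pos: [0.5422, -0.3368, 0.0078]
ee_rot: [-3.142, 0.002, 1.82]
wrist_force: [0.2, 0.3, -0.2]
width: 0.0145
```

Run:
```python
from h import *
im=snap('top','t3');im2=snap('scene','s3')
s=status.get_obs()
p=np.array(s['tool_pos']);print(s)
for i,c in((im,'top'),(im2,'scene')):
    u,v=proj(c,p);print(c,u,v); print([ (proj(c,q).round(1)) for q in ([.5426,-.3378,.011],[.6287,-.3443,.011])])
    cv2.drawMarker(i,(int(round(u)),int(round(v))),(0,0,255),cv2.MARKER_CROSS,6,1)
a=cv2.resize(im[180:330,400:530],None,fx=3,fy=3,interpolation=cv2.INTER_CUBIC)
b=cv2.resize(im2[250:400,370:500],None,fx=3,fy=3,interpolation=cv2.INTER_CUBIC)
cv2.imwrite('pics/c3.png',np.hstack([a,b]))
```

```text
{'time': 5.275, 'joint_positions': array([-0.64369899,  0.35742952,  1.36926373, -0.00145452,  1.41325739,
       -0.89260446]), 'qvel': array([ 0.00083799,  0.00066897,  0.00017513, -0.00083833,  0.00087254,
        0.00176882]), 'joint_torque': array([ 3.84028544e-05, -4.34908032e+01, -2.84522671e+01,  2.77474261e-02,
        6.18722406e-02,  9.89379237e-05]), 'tool_pos': array([ 0.54222395, -0.33677255,  0.00780796]), 'ee_rot': array([-3.14150382e+00,  2.18000827e-03,  1.81992891e+00]), 'wrist_force': array([-0.51261221,  0.17252448, -0.24859253]), 'wrist_torque': array([-0.05198973, -0.13223874, -0.01376331]), 'width': 0.006756396680878257}
top 457.3047654771783 262.2021811089517
[array([458., 262.]), array([459.7, 227.6])]
scene 433.55973173386116 311.0223538927231
[array([434.1, 310.2]), array([447.1, 290.4])]
```

View pics/c3.png

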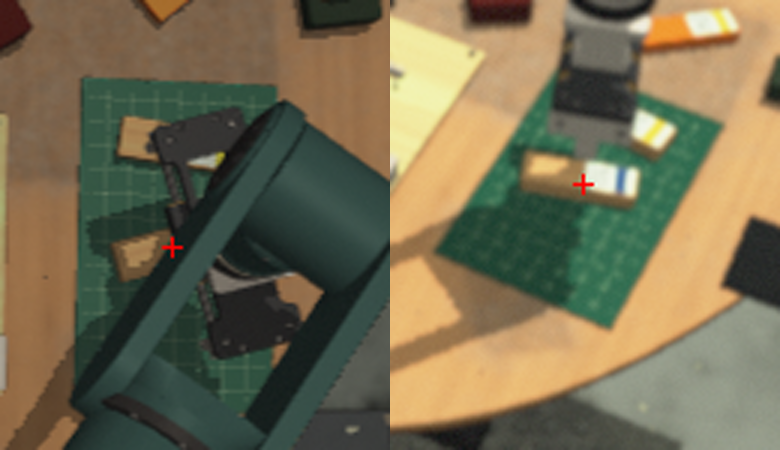

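Run:
```python
from h import *
s=status.get_obs();T=rot(s['ee_rot'])
p=np.array(s['tool_pos'])
ims={'top':cv2.imread('pics/t3.png'),'scene':cv2.imread('pics/s3.png')}
out=[]
for c,box in(('top',(180,330,400,530)),('scene',(200,350,370,500))):
    i=cv2.resize(ims[c][box[0]:box[1],box[2]:box[3]],None,fx=3,fy=3,interpolation=cv2.INTER_CUBIC)
    for d in (0,.0188,.05,.097,.14):
        u,v=proj(c,p-T[:,2]*d);print(c,d,u.round(1),v.round(1))
        cv2.circle(i,(int((u-box[2])*3),int((v-box[0])*3)),3,(0,0,255),-1)
    for e in(-.088,.088):
        u,v=proj(c,p-T[:,2]*.097+T[:,1]*e)
        cv2.circle(i,(int((u-box[2])*3),int((v-box[0])*3)),4,(255,0,255),-1)
    out.append(i)
cv2.imwrite('pics/c4.png',np.hstack(out))
```

```text
top 0 457.3 262.2
top 0.0188 459.0 261.7
top 0.05 462.0 260.9
top 0.097 466.7 259.6
top 0.14 471.2 258.3
scene 0 433.6 311.0
scene 0.0188 434.3 306.2
scene 0.05 435.6 298.0
scene 0.097 437.6 285.2
scene 0.14 439.5 273.1
```

View pics/c4.png

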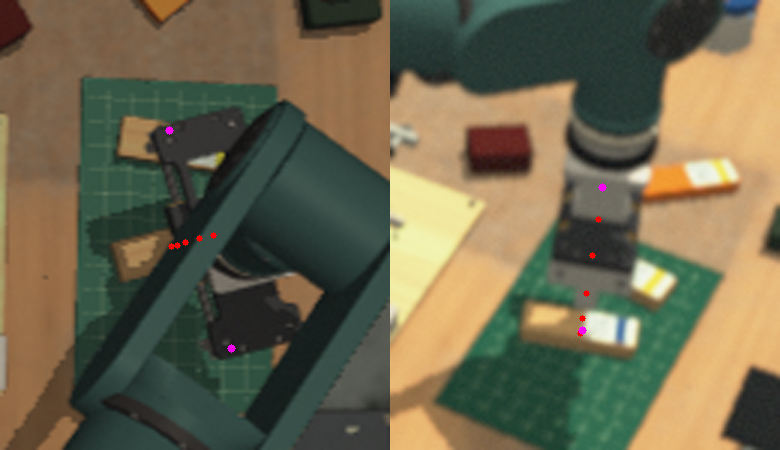

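Call:
{"fn": "move_arm", "kwargs": {
  "targets": [
    [[0, 0, 0], [0, 0, 0], 0.3],
    [[0, 0, 0], [0, 0, 0], 0.3],
    [[0, 0, 0], [0, 0, 0], 0.3],
    [[0, 0, 0], [0, 0, 0], 0.3]
  ]
}}

```text
time: 5.78
tool_pos: [0.5423, -0.3368, 0.0079]
ee_rot: [3.142, 0.002, 1.82]
wrist_force: [0.1, -0.4, -0.1]
width: 0.0435
```

Run:
```python
from h import *
i=snap('scene','s4');s=status.get_obs();T=rot(s['ee_rot']);p=np.array(s['tool_pos']);print(p,s['width'])
i=cv2.resize(i[235:340,380:490],None,fx=5.5,fy=5.5,interpolation=cv2.INTER_CUBIC)
for e in(-.0365,.0365):
  for d,c in((0,(0,0,255)),(.04,(255,0,0)),(.08,(0,255,255))):
    u,v=proj('scene',p-T[:,2]*d+T[:,1]*e);cv2.circle(i,(int((u-380)*5.5),int((v-235)*5.5)),4,c,-1)
cv2.imwrite('pics/c5.png',i)
```

```text
[ 0.5422712  -0.33681023  0.00786284] 0.047292955851107515
```

View pics/c5.png

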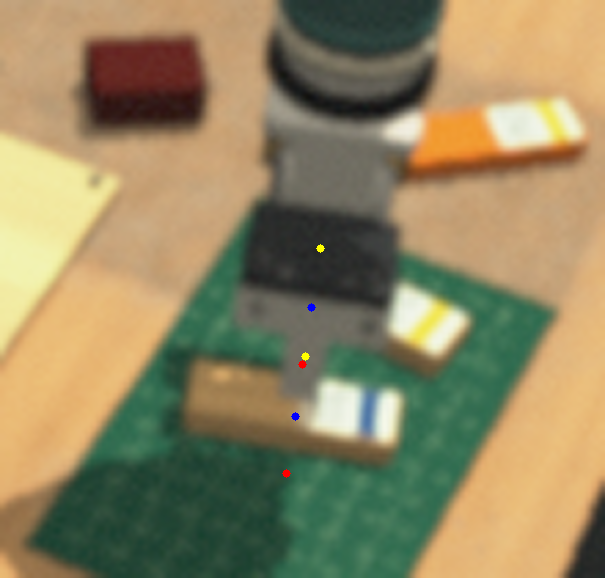

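Run:
```python
from h import *
def dots(f,p,rpy,w,ds,box,k):
    T=rot(rpy);p=np.array(p);i=cv2.imread(f)
    i=cv2.resize(i[box[1]:box[3],box[0]:box[2]],None,fx=k,fy=k,interpolation=cv2.INTER_CUBIC)
    for e in(-1,1):
      for d,c in ds:
        u,v=proj('scene',p-T[:,2]*d+T[:,1]*e*(w/2+.006));cv2.circle(i,(int((u-box[0])*k),int((v-box[1])*k)),3,c,-1)
    return i
ds=((0,(0,0,255)),(.0188,(0,255,0)),(.05,(255,0,0)),(.097,(0,255,255)))
a=dots('pics/scene0.png',[.15127,-.5282,.16672],[-3.1396,0,.27885],.094,ds,(400,320,550,440),2.6)
b=dots('pics/s1.png',[.5427,-.3386,.101],[3.141,.0024,1.82],.061,ds,(380,200,530,320),2.6)
cv2.imwrite('pics/c6.png',np.hstack([a,b]))
```

```text
(no output)
```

View pics/c6.png

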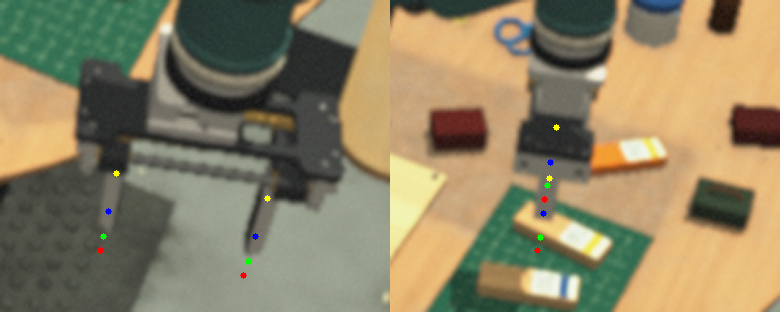

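The images show the fingertips about 45–50 mm higher than the reported TCP height. The tip is drawn in front of the block's top at crop (300,395), which explains the empty grip. I'll descend in small steps and watch the force.

Call:
{"fn": "move_arm", "kwargs": {
  "targets": [
    [[0, 0, 10], [0, 0, 0], 0.3],
    [[0, 0, 20], [0, 0, 0], 0.3],
    [[0, 0, 20], [0, 0, 0], 0.3],
    [[0, 0, 20], [0, 0, 0], 0.3]
  ]
}}

```text
time: 6.32
tool_pos: [0.5422, -0.3368, -0.0124]
ee_rot: [-3.141, 0.002, 1.82]
wrist_force: [1.0, 0.3, 0.1]
width: 0.061
```

Run:
```python
from h import *
i=snap('scene','s7');t=snap('top','t7');s=status.get_obs();print(s['tool_pos'],s['wrist_force'],s['width'])
a=cv2.resize(i[250:350,390:490],None,fx=4,fy=4,interpolation=cv2.INTER_CUBIC)
b=cv2.resize(t[210:310,420:520],None,fx=4,fy=4,interpolation=cv2.INTER_CUBIC)
cv2.imwrite('pics/c7.png',np.hstack([a,b]))
```

```text
[ 0.54252605 -0.33703947 -0.01179697] [ 0.74935998  0.15770124 -0.08290401] 0.06162897592391104
```

View pics/c7.png

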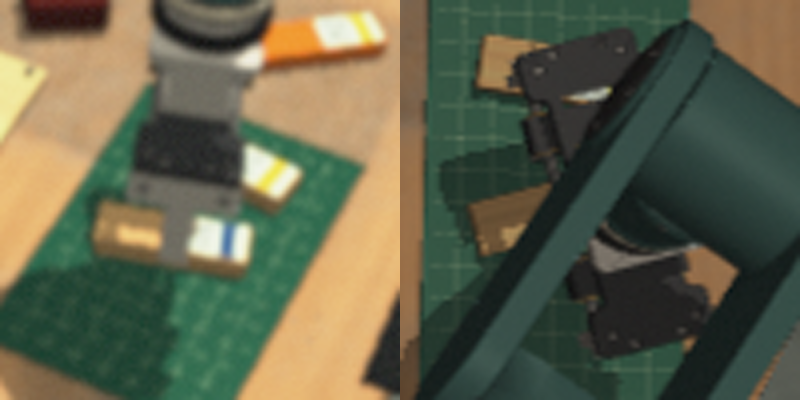

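Run:
```python
from h import *
s=status.get_obs();T=rot(s['ee_rot']);p=np.array(s['tool_pos'])
for e in(.031,.043):
  for z in(.003,.01,.02,.03,.04):
    q=p+T[:,1]*e
    if q[0]>p[0]: q=p-T[:,1]*e
    print(e,z,proj('scene',[q[0],q[1],z]).round(1))
```

```text
0.031 0.003 [432.3 320.8]
0.031 0.01 [432.6 319. ]
0.031 0.02 [433.  316.4]
0.031 0.03 [433.4 313.8]
0.031 0.04 [433.8 311.2]
0.043 0.003 [431.8 324.1]
0.043 0.01 [432.1 322.3]
0.043 0.02 [432.5 319.8]
0.043 0.03 [432.9 317.2]
0.043 0.04 [433.4 314.5]
```

Call:
{"fn": "move_arm", "kwargs": {
  "targets": [
    [[0, 0, 5], [0, 0, 0], 0.3],
    [[0, 0, 10], [0, 0, 0], 0.3],
    [[0, 0, 14], [0, 0, 0], 0.3],
    [[0, 0, 14], [0, 0, 0], 0.3],
    [[0, 0, 14], [0, 0, 0], 0.3]
  ]
}}

```text
time: 7.05
tool_pos: [0.5423, -0.3369, -0.0261]
ee_rot: [3.142, 0.002, 1.82]
wrist_force: [-0.0, -0.3, 0.3]
width: 0.0614
```

Call:
{"fn": "move_arm", "kwargs": {
  "targets": [
    [[0, 0, 2], [0, 0, 0], 0.3],
    [[0, 0, 4], [0, 0, 0], 0.3],
    [[0, 0, 4], [0, 0, 0], 0.3]
  ]
}}

```text
time: 7.42
tool_pos: [0.5421, -0.3368, -0.0304]
ee_rot: [-3.141, 0.002, 1.82]
wrist_force: [0.9, -0.6, 0.5]
width: 0.061
```

Call:
{"fn": "move_arm", "kwargs": {
  "targets": [
    [[0, 0, 2], [0, 0, 0], 0.3],
    [[0, 0, 3], [0, 0, 0], 0.3],
    [[0, 0, 3], [0, 0, 0], 0.3]
  ]
}}

```text
time: 7.8
tool_pos: [0.5422, -0.3368, -0.0333]
ee_rot: [-3.141, 0.002, 1.82]
wrist_force: [0.2, 0.6, 0.2]
width: 0.0608
```

Call:
{"fn": "move_arm", "kwargs": {
  "targets": [
    [[0, 0, 2], [0, 0, 0], 0.3],
    [[0, 0, 3], [0, 0, 0], 0.3],
    [[0, 0, 3], [0, 0, 0], 0.3]
  ]
}}

```text
time: 8.18
tool_pos: [0.5426, -0.3371, -0.0344]
ee_rot: [3.141, 0.003, 1.82]
wrist_force: [-1.6, 1.8, 5.4]
width: 0.0611
```

Call:
{"fn": "move_arm", "kwargs": {
  "targets": [
    [[0, 0, 2], [0, 0, 0], 0.3],
    [[0, 0, 3], [0, 0, 0], 0.3],
    [[0, 0, 3], [0, 0, 0], 0.3]
  ]
}}

```text
time: 8.55
tool_pos: [0.5426, -0.3372, -0.0345]
ee_rot: [3.141, 0.004, 1.82]
wrist_force: [-5.9, 5.2, 16.3]
width: 0.0609
```

Contact with the mat (true 3 mm) comes at a reported z of -34.5 mm, so the reported z reads about 37 mm low here. I'll lift a little and grip.

Call:
{"fn": "move_arm", "kwargs": {
  "targets": [
    [[0, 0, -7], [0, 0, 0], 0.3],
    [[0, 0, -7], [0, 0, 0], 0.1],
    [[0, 0, -7], [0, 0, 0], -1],
    [[0, 0, -7], [0, 0, 0], -1],
    [[0, 0, -7], [0, 0, 0], -1],
    [[0, 0, -7], [0, 0, 0], -1],
    [[0, 0, -7], [0, 0, 0], -1],
    [[0, 0, -7], [0, 0, 0], -1]
  ]
}}

```text
time: 9.55
tool_pos: [0.5422, -0.3369, -0.0322]
ee_rot: [-3.142, 0.002, 1.82]
wrist_force: [-0.6, 0.2, -1.8]
width: 0.0339
```

Call:
{"fn": "move_arm", "kwargs": {
  "targets": [
    [[0, 0, -30], [0, 0, 0], -1],
    [[0, 0, -65], [0, 0, 0], -1],
    [[0, 0, -75], [0, 0, 0], -1],
    [[0, 0, -75], [0, 0, 0], -1]
  ]
}}

```text
time: 10.05
tool_pos: [0.5425, -0.337, 0.0433]
ee_rot: [3.141, 0.003, 1.82]
wrist_force: [-0.9, 0.6, -1.3]
width: 0.0338
```

Run:
```python
from h import *
go([.505,-.1199,.050],-2.0)
```

```text
shift [219.6, 17.1, -7.4] turn [0.2, 0.1, 106.3] at [ 0.5425 -0.337   0.0433] [179.95   0.19 104.27] j6 -0.89 t 10.05 w 0.0338
```

Call:
{"fn": "move_arm", "kwargs": {
  "targets": [
    [[30, 2, -7], [0, 0, 10.6], -1],
    [[50, 4, -7], [0, 0, 21.2], -1],
    [[70, 6, -7], [0, 0, 31.8], -1],
    [[90, 8, -7], [0, 0, 42.4], -1],
    [[115, 10, -7], [0, 0, 53], -1],
    [[140, 12, -7], [0, 0, 63.6], -1],
    [[165, 14, -7], [0, 0, 74.2], -1],
    [[190, 16, -7], [0, 0, 84.8], -1],
    [[210, 17, -7], [0, 0, 95.4], -1],
    [[220, 17, -7], [0, 0, 106.3], -1],
    [[220, 17, -7], [0, 0, 106.3], -1],
    [[220, 17, -7], [0, 0, 106.3], -1]
  ]
}}

```text
time: 11.55
tool_pos: [0.5039, -0.1195, 0.0483]
ee_rot: [3.14, 0.001, -0.033]
wrist_force: [0.6, -0.0, -0.4]
width: 0.0338
```

Run:
```python
from h import *
i=snap('scene','s8');t=snap('top','t8');go([.505,-.1199,.05],-2.0)
a=cv2.resize(i[210:310,310:420],None,fx=3.6,fy=3.6,interpolation=cv2.INTER_CUBIC)
b=cv2.resize(t[210:310,300:410],None,fx=3.6,fy=3.6,interpolation=cv2.INTER_CUBIC)
cv2.imwrite('pics/c8.png',np.hstack([a,b]))
```

```text
shift [0.7, 0.2, -1.2] turn [0.1, 0.0, 0.0] at [ 0.5043 -0.1197  0.0488] [ 1.7988e+02  1.0000e-02 -1.9700e+00] j6 1.26 t 11.65 w 0.0333
```

View pics/c8.png

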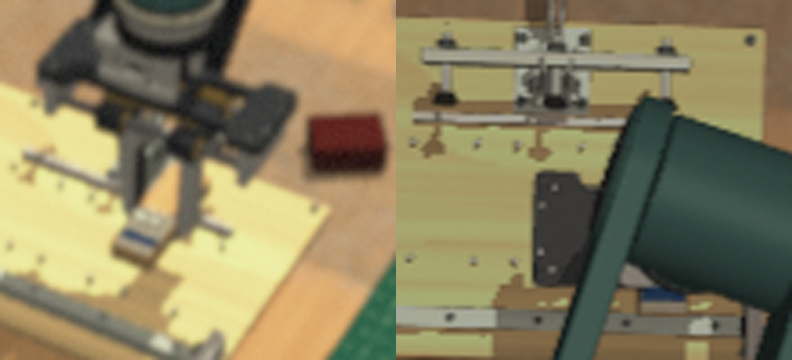

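```bash
cat >> h.py <<'E'
def band(im,box,hue):
    u0,v0,u1,v1=box;h=cv2.cvtColor(im[v0:v1,u0:u1],cv2.COLOR_BGR2HSV)
    m=((h[...,0]>hue[0])&(h[...,0]<hue[1])&(h[...,1]>hue[2])&(h[...,2]>40)).astype(np.uint8)
    n,l,st,c=cv2.connectedComponentsWithStats(m)
    if n<2: return None
    k=1+np.argmax(st[1:,4]); return c[k]+[u0,v0],st[k]+[u0,v0,0,0,0]
def rays(cam,uv):
    a=ray(cam,uv,0);b=ray(cam,uv,.3);return a,(b-a)/np.linalg.norm(b-a)
def tri(u1,u2):
    a,d=rays('top',u1);b,e=rays('scene',u2)
    s=np.linalg.lstsq(np.stack([d,-e],1),b-a,rcond=None)[0]
    return (a+d*s[0]+b+e*s[1])/2,np.linalg.norm(a+d*s[0]-b-e*s[1])
E
python3 - <<'E'
from h import *
t=cv2.imread('pics/t8.png');i=cv2.imread('pics/s8.png')
A=band(t,(355,280,395,300),(100,130,90));B=band(i,(335,265,365,290),(100,130,90));print(A,B)
print(tri(A[0],B[0]))
h=cv2.cvtColor(t,cv2.COLOR_BGR2HSV)
print(t[284:300,373].tolist())
print(t[292,362:392].tolist())
E
```

```text
(array([373.25925926, 291.18518519]), array([369, 290,  11,   3,  27])) NoneTraceback (most recent call last):
  File "<stdin>", line 4, in <module>
TypeError: 'NoneType' object is not subscriptable
```

Run:
```python
from h import *
t=cv2.imread('pics/t8.png');i=cv2.imread('pics/s8.png')
for im,b in((t,(360,284,390,300)),(i,(335,262,365,290))):
    c=im[b[1]:b[3],b[0]:b[2]].astype(int);d=c[...,0]-c[...,2]
    ys,xs=np.where(d>25);w=d[ys,xs];print(len(xs),(xs*w).sum()/w.sum()+b[0],(ys*w).sum()/w.sum()+b[1],xs.min()+b[0],xs.max()+b[0],ys.min()+b[1],ys.max()+b[1])
print(t[284:300,374].tolist())
A=(374.0,291.0)
```

```text
26 373.0723240115718 291.22275795564127 369 379 290 292
2 346.5 275.0 346 347 275 275
[[36, 38, 26], [32, 36, 25], [31, 33, 24], [37, 41, 30], [37, 41, 40], [32, 31, 31], [53, 37, 25], [72, 49, 30], [73, 51, 32], [81, 74, 68], [96, 113, 125], [95, 113, 125], [83, 104, 119], [57, 80, 99], [95, 106, 108], [96, 106, 108]]
```

Run:
```python
from h import *
i=cv2.imread('pics/s8.png');b=(335,265,365,290)
c=i[b[1]:b[3],b[0]:b[2]].astype(int);d=c[...,0]-c[...,2]
ys,xs=np.where(d>8);w=d[ys,xs];B=((xs*w).sum()/w.sum()+b[0],(ys*w).sum()/w.sum()+b[1]);print(len(xs),B)
for A in((373.1,291.2),(374,291)):print(tri(A,B))
# reference: band offset from centre on the mat
t=cv2.imread('pics/top0.png')
for nm,bx in(('blue',(440,245,490,280)),('yel',(440,215,490,245))):
    c=t[bx[1]:bx[3],bx[0]:bx[2]].astype(int);d=c[...,0]-c[...,2] if nm=='blue' else np.minimum(c[...,2],c[...,1])-c[...,0]-75
    ys,xs=np.where((d>25));w=d[ys,xs];q=((xs*w).sum()/w.sum()+bx[0],(ys*w).sum()/w.sum()+bx[1]);print(nm,len(xs),q,ray('top',q,.019))
```

```text
14 (np.float64(348.03629032258067), np.float64(275.5846774193548))
(array([ 0.46973243, -0.11707206,  0.1030354 ]), np.float64(0.0007048849292271275))
(array([ 0.4696694 , -0.11821738,  0.10372887]), np.float64(0.0027419154400436787))
blue 40 (np.float64(471.9952673923332), np.float64(258.2612399432087)) [ 0.55112977 -0.37093325  0.019     ]
yel 22 (np.float64(473.98746081504703), np.float64(229.54545454545453)) [ 0.62271331 -0.37799453  0.019     ]
```

Triangulating the blue band gives the block at (0.504, -0.118), so x and y agree with the readings. The z offset is again about 39 mm, so I take true z = reported + 38 mm. Move over lane_1.

Call:
{"fn": "move_arm", "kwargs": {
  "targets": [
    [[25, 0, 0], [0, 0, 0], -1],
    [[25.7, 0.2, 30], [0, 0, 0], -1],
    [[25.7, 0.2, 54], [0, 0, 0], -1],
    [[25.7, 0.2, 54], [0, 0, 0], -1],
    [[25.7, 0.2, 54], [0, 0, 0], -1],
    [[25.7, 0.2, 54], [0, 0, 0], -1]
  ]
}}

```text
time: 12.4
tool_pos: [0.5314, -0.1211, -0.003]
ee_rot: [3.138, -0.004, -0.035]
wrist_force: [0.0, 0.6, -0.5]
width: 0.0336
```

Run:
```python
from h import *
go([.5299,-.1199,-.0225],-2.0)
```

```text
shift [-1.6, -1.2, 19.5] turn [0.2, -0.2, -0.0] at [ 0.5314 -0.1211 -0.003 ] [179.82  -0.2   -2.02] j6 1.28 t 12.4 w 0.0336
```

Call:
{"fn": "move_arm", "kwargs": {
  "targets": [
    [[-0.5, -0.4, 0], [0, 0, 0], -1],
    [[-0.5, -0.4, 0], [0, 0, 0], -1]
  ]
}}

```text
time: 12.65
tool_pos: [0.53, -0.1202, -0.004]
ee_rot: [3.139, -0.002, -0.035]
wrist_force: [0.8, -0.8, -1.5]
width: 0.0339
```

Call:
{"fn": "move_arm", "kwargs": {
  "targets": [
    [[0, 0, 8], [0, 0, 0], -1],
    [[0, 0, 12], [0, 0, 0], -1],
    [[0, 0, 15], [0, 0, 0], -1],
    [[0, 0, 15], [0, 0, 0], -1]
  ]
}}

```text
time: 13.15
tool_pos: [0.5294, -0.12, -0.0201]
ee_rot: [3.14, 0.0, -0.035]
wrist_force: [0.5, -0.5, -1.2]
width: 0.034
```

Call:
{"fn": "move_arm", "kwargs": {
  "targets": [
    [[0, 0, 2], [0, 0, 0], -1],
    [[0, 0, 4], [0, 0, 0], -1],
    [[0, 0, 4], [0, 0, 0], -1]
  ]
}}

```text
time: 13.52
tool_pos: [0.5296, -0.1202, -0.0238]
ee_rot: [3.139, -0.0, -0.035]
wrist_force: [0.2, -0.1, -0.4]
width: 0.0336
```

Call:
{"fn": "move_arm", "kwargs": {
  "targets": [
    [[0, 0, 1], [0, 0, 0], -1],
    [[0, 0, 1], [0, 0, 0], -1],
    [[0, 0, 0], [0, 0, 0], 0.2],
    [[0, 0, 0], [0, 0, 0], 0.2],
    [[0, 0, 0], [0, 0, 0], 0.2],
    [[0, 0, -30], [0, 0, 0], 0.2],
    [[0, 0, -80], [0, 0, 0], 0.2],
    [[0, 0, -120], [0, 0, 0], 0.3],
    [[0, 0, -120], [0, 0, 0], 0.3]
  ]
}}

```text
time: 14.65
tool_pos: [0.5325, -0.1209, 0.1008]
ee_rot: [3.137, -0.009, -0.035]
wrist_force: [-0.1, 0.1, 0.5]
width: 0.0609
```

Run:
```python
from h import *
go([.6287,-.3443,.05],80.9)
```

```text
shift [103.5, 219.6, 52.8] turn [0.6, -0.2, -82.9] at [ 0.5325 -0.1209  0.1008] [179.72  -0.54  -2.03] j6 1.28 t 14.65 w 0.0609
```

Call:
{"fn": "move_arm", "kwargs": {
  "targets": [
    [[10, 50, 0], [0, 0, -10.6], 0.3],
    [[20, 100, 0], [0, 0, -21.2], 0.3],
    [[40, 150, 0], [0, 0, -31.8], 0.3],
    [[70, 200, 10], [0, 0, -42.4], 0.3],
    [[103, 219, 30], [0, 0, -53], 0.3],
    [[103, 219, 52], [0, 0, -63.6], 0.3],
    [[103, 219, 52], [0, 0, -74.2], 0.3],
    [[103, 219, 52], [0, 0, -82.9], 0.3],
    [[103, 219, 52], [0, 0, -82.9], 0.3],
    [[103, 219, 52], [0, 0, -82.9], 0.3]
  ]
}}

```text
time: 15.9
tool_pos: [0.6244, -0.3422, 0.0437]
ee_rot: [-3.141, 0.001, 1.409]
wrist_force: [-0.9, 0.9, -0.1]
width: 0.0612
```

Run:
```python
from h import *
i=snap('scene','s9');t=snap('top','t9');go([.6287,-.3443,-.031],80.9)
a=cv2.resize(i[210:310,320:470],None,fx=2.6,fy=2.6,interpolation=cv2.INTER_CUBIC)
b=cv2.resize(t[210:310,330:480],None,fx=2.6,fy=2.6,interpolation=cv2.INTER_CUBIC)
cv2.imwrite('pics/c9.png',np.hstack([a,b]))
for q in((.6287,-.3443,.011),(.5299,-.1199,.02)):print(proj('top',q),proj('scene',q))
```

```text
shift [-1.2, 4.3, 75.5] turn [0.0, 0.1, -0.1] at [ 0.6247 -0.3423  0.0444] [1.7998e+02 1.0000e-01 8.0800e+01] j6 -0.42 t 16.0 w 0.0611
[459.6712771 227.6020833] [447.14533915 290.42261586]
[370.87555667 267.3014102 ] [358.07948509 284.00395089]
```

View pics/c9.png

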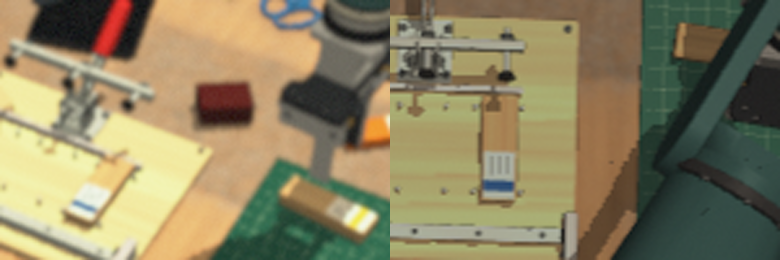

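Block_1 sits between the lane_1 pins with its label near (crop (498,150)). Block_3 is unmoved, with its scene centre at about (446,290). Descend on block_3.

Call:
{"fn": "move_arm", "kwargs": {
  "targets": [
    [[-1.2, 4.3, 40], [0, 0, 0], 0.3],
    [[-1.2, 4.3, 65], [0, 0, 0], 0.3],
    [[-1.2, 4.3, 75], [0, 0, 0], 0.3],
    [[-1.2, 4.3, 75], [0, 0, 0], 0.3],
    [[-1.2, 4.3, 75], [0, 0, 0], -1],
    [[-1.2, 4.3, 75], [0, 0, 0], -1],
    [[-1.2, 4.3, 75], [0, 0, 0], -1],
    [[-1.2, 4.3, 75], [0, 0, 0], -1],
    [[-1.2, 4.3, 75], [0, 0, 0], -1]
  ]
}}

```text
time: 17.12
tool_pos: [0.6293, -0.3449, -0.0289]
ee_rot: [3.14, 0.003, 1.412]
wrist_force: [-0.8, -0.4, 2.9]
width: 0.0339
```

Call:
{"fn": "move_arm", "kwargs": {
  "targets": [
    [[0, 0, -30], [0, 0, 0], -1],
    [[0, 0, -65], [0, 0, 0], -1],
    [[0, 0, -85], [0, 0, 0], -1],
    [[0, 0, -85], [0, 0, 0], -1],
    [[0, 0, -85], [0, 0, 0], -1]
  ]
}}

```text
time: 17.75
tool_pos: [0.6281, -0.3438, 0.053]
ee_rot: [-3.14, 0.001, 1.412]
wrist_force: [-0.2, 0.1, -0.6]
width: 0.0339
```

Run:
```python
from h import *
go([.505,-.047,.055],-2.0)
```

```text
shift [273.5, -168.6, -2.0] turn [-0.0, 0.1, 82.9] at [ 0.6281 -0.3438  0.053 ] [-1.799e+02  5.000e-02  8.088e+01] j6 -0.42 t 17.75 w 0.0339
```

Call:
{"fn": "move_arm", "kwargs": {
  "targets": [
    [[20, -55, -2], [0, 0, 10.6], -1],
    [[40, -110, -2], [0, 0, 21.2], -1],
    [[70, -150, -2], [0, 0, 31.8], -1],
    [[110, -168, -2], [0, 0, 42.4], -1],
    [[150, -168, -2], [0, 0, 53], -1],
    [[190, -168, -2], [0, 0, 63.6], -1],
    [[230, -168, -2], [0, 0, 74.2], -1],
    [[273, -168, -2], [0, 0, 82.9], -1],
    [[273, -168, -2], [0, 0, 82.9], -1],
    [[273, -168, -2], [0, 0, 82.9], -1],
    [[273, -168, -2], [0, 0, 82.9], -1]
  ]
}}

```text
time: 19.12
tool_pos: [0.5059, -0.0492, 0.0556]
ee_rot: [3.139, 0.001, -0.036]
wrist_force: [0.3, -0.1, -0.5]
width: 0.0334
```

Run:
```python
from h import *
t=snap('top','t10')
go([.5324,-.0479,.0],-2.0)
c=t[275:310,330:375].astype(int);d=np.minimum(c[...,2],c[...,1])-c[...,0];ys,xs=np.where(d>80);print(len(xs),xs.mean()+330,ys.mean()+275)
```

```text
shift [26.3, -2.5, 55.8] turn [0.1, 0.0, -0.1] at [ 0.506  -0.0493  0.0558] [ 1.7986e+02  1.0000e-02 -2.1000e+00] j6 1.4 t 19.18 w 0.0335
0 nan nan<stdin>:4: RuntimeWarning: Mean of empty slice.
  ret = ret.dtype.type(ret / rcount)
```

Call:
{"fn": "move_arm", "kwargs": {
  "targets": [
    [[20, -2.5, 0], [0, 0, 0], -1],
    [[26.3, -2.5, 30], [0, 0, 0], -1],
    [[26.3, -2.5, 55], [0, 0, 0], -1],
    [[26.3, -2.5, 55], [0, 0, 0], -1],
    [[26.3, -2.5, 55], [0, 0, 0], -1],
    [[26.3, -2.5, 55], [0, 0, 0], -1],
    [[26.3, -2.5, 55], [0, 0, 0], -1]
  ]
}}

```text
time: 20.05
tool_pos: [0.5336, -0.047, 0.0024]
ee_rot: [3.139, -0.003, -0.035]
wrist_force: [0.2, -0.2, -0.2]
width: 0.0337
```

Run:
```python
from h import *
go([.5324,-.0479,-.019],-2.0)
```

```text
shift [-1.2, 0.9, 21.4] turn [0.1, -0.2, -0.0] at [ 0.5336 -0.047   0.0024] [ 1.7985e+02 -1.6000e-01 -2.0300e+00] j6 1.41 t 20.05 w 0.0337
```

Call:
{"fn": "move_arm", "kwargs": {
  "targets": [
    [[-0.8, 0.6, 8], [0, 0, 0], -1],
    [[-0.8, 0.6, 14], [0, 0, 0], -1],
    [[-0.8, 0.6, 18], [0, 0, 0], -1],
    [[-0.8, 0.6, 18], [0, 0, 0], -1]
  ]
}}

```text
time: 20.55
tool_pos: [0.5314, -0.0472, -0.0175]
ee_rot: [3.14, 0.001, -0.035]
wrist_force: [0.1, -0.3, -0.7]
width: 0.0336
```

Call:
{"fn": "move_arm", "kwargs": {
  "targets": [
    [[0, 0, 2], [0, 0, 0], -1],
    [[0, 0, 4], [0, 0, 0], -1],
    [[0, 0, 4], [0, 0, 0], -1]
  ]
}}

```text
time: 20.92
tool_pos: [0.5323, -0.0474, -0.02]
ee_rot: [3.139, -0.001, -0.035]
wrist_force: [-1.2, -0.2, 2.9]
width: 0.0337
```

Call:
{"fn": "move_arm", "kwargs": {
  "targets": [
    [[0, 0, -1], [0, 0, 0], 0.2],
    [[0, 0, -1], [0, 0, 0], 0.2],
    [[0, 0, -1], [0, 0, 0], 0.2],
    [[0, 0, -1], [0, 0, 0], 0.2],
    [[0, 0, -40], [0, 0, 0], 0.2],
    [[0, 0, -90], [0, 0, 0], 0.2],
    [[0, 0, -150], [0, 0, 0], 0.2],
    [[0, 0, -155], [0, 0, 0], 0.2],
    [[60, 0, -155], [0, 0, 0], 0.2],
    [[120, 0, -155], [0, 0, 0], 0.2],
    [[169, 0, -155], [0, 0, 0], 0.2],
    [[169, 0, -155], [0, 0, 0], 0.2],
    [[169, 0, -155], [0, 0, 0], 0.2]
  ]
}}

```text
time: 22.55
tool_pos: [0.6997, -0.0528, 0.1328]
ee_rot: [3.14, 0.002, -0.035]
wrist_force: [-0.5, -0.5, 0.2]
width: 0.0565
```

Run:
```python
from h import *
i=snap('scene','s11');t=snap('top','t11');go([.7015,-.0538,.042],-2.0)
a=cv2.resize(i[190:300,270:400],None,fx=3,fy=3,interpolation=cv2.INTER_CUBIC)
b=cv2.resize(t[200:310,280:410],None,fx=3,fy=3,interpolation=cv2.INTER_CUBIC)
cv2.imwrite('pics/c11.png',np.hstack([a,b]))
for q in((.7015,-.0538,.098),):print(proj('top',q),proj('scene',q))
h=cv2.cvtColor(cv2.imread('pics/top0.png'),cv2.COLOR_BGR2HSV)
m=(((h[...,0]<6)|(h[...,0]>174))&(h[...,1]>150)&(h[...,2]>90)).astype(np.uint8);m[:170]=0;m[220:]=0;m[:,:330]=0;m[:,370:]=0
ys,xs=np.where(m);print(len(xs),xs.mean(),ys.mean(),ys.min(),ys.max(), ray('top',(xs.mean(),ys.mean()),.1))
```

```text
shift [1.7, 0.6, 93.2] turn [0.1, -0.1, -0.0] at [ 0.6997 -0.0529  0.1352] [ 1.7987e+02 -6.0000e-02 -2.0300e+00] j6 1.45 t 22.65 w 0.0565
[344.77958695 193.13686655] [363.69207165 220.29179371]
207 345.07246376811594 194.40579710144928 180 208 [ 0.69810286 -0.0543833   0.1       ]
```

View pics/c11.png

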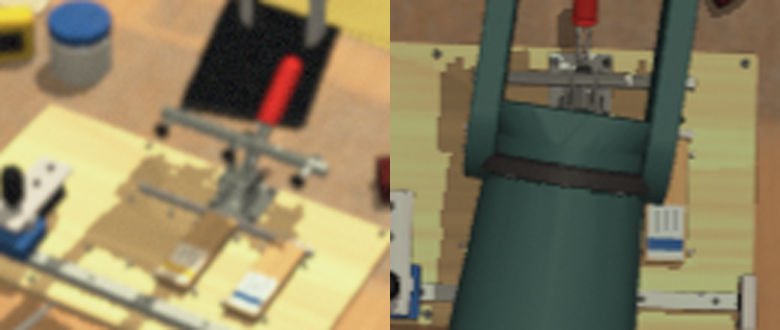

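Both blocks are seated with their labels near, and the fingers straddle the red handle. Descend, grip and swing it over.

Call:
{"fn": "move_arm", "kwargs": {
  "targets": [
    [[1.7, 0.6, 40], [0, 0, 0], 0.2],
    [[1.7, 0.6, 75], [0, 0, 0], 0.2],
    [[1.7, 0.6, 92], [0, 0, 0], 0.2],
    [[1.7, 0.6, 92], [0, 0, 0], 0.2],
    [[1.7, 0.6, 92], [0, 0, 0], -1],
    [[1.7, 0.6, 92], [0, 0, 0], -1],
    [[1.7, 0.6, 92], [0, 0, 0], -1],
    [[1.7, 0.6, 92], [0, 0, 0], -1],
    [[1.7, 0.6, 92], [0, 0, 0], -1],
    [[1.7, 0.6, 92], [0, 0, 0], -1]
  ]
}}

```text
time: 23.9
tool_pos: [0.7028, -0.0539, 0.0428]
ee_rot: [3.139, -0.002, -0.035]
wrist_force: [-0.3, 0.4, 2.2]
width: 0.0192
```

Call:
{"fn": "move_arm", "kwargs": {
  "targets": [
    [[-5.6, 0, -7], [0, 0, 0], -1],
    [[-11.9, 0, -13.5], [0, 0, 0], -1],
    [[-18.7, 0, -19.2], [0, 0, 0], -1],
    [[-26.2, 0, -24.3], [0, 0, 0], -1],
    [[-34.1, 0, -28.6], [0, 0, 0], -1],
    [[-42.3, 0, -32.1], [0, 0, 0], -1],
    [[-50.9, 0, -34.8], [0, 0, 0], -1],
    [[-59.8, 0, -36.6], [0, 0, 0], -1],
    [[-59.8, 0, -36.6], [0, 0, 0], -1]
  ]
}}

```text
time: 25.02
tool_pos: [0.6415, -0.0516, 0.0794]
ee_rot: [3.139, 0.001, -0.035]
wrist_force: [-0.9, 0.6, -2.9]
width: 0.0195
```

Call:
{"fn": "move_arm", "kwargs": {
  "targets": [
    [[-5, 0, -0.5], [0, 0, 0], -1],
    [[-9, 0, -0.9], [0, 0, 0], -1],
    [[-14, 0, -0.9], [0, 0, 0], -1],
    [[-18, 0, -0.9], [0, 0, 0], -1],
    [[-24, 0, -0.5], [0, 0, 0], -1],
    [[-28, 0, 0], [0, 0, 0], -1],
    [[-30, 0, 0], [0, 0, 0], -1],
    [[-30, 0, 0], [0, 0, 0], -1]
  ]
}}

```text
time: 26.02
tool_pos: [0.6124, -0.0507, 0.0792]
ee_rot: [3.139, -0.0, -0.035]
wrist_force: [0.1, -0.1, 0.1]
width: 0.0007
```

Run:
```python
from h import *
i=snap('scene','s12');t=snap('top','t12');go([.6015,-.0538,.13],-2.0)
a=cv2.resize(i[190:300,270:400],None,fx=3,fy=3,interpolation=cv2.INTER_CUBIC)
b=cv2.resize(t[200:310,280:410],None,fx=3,fy=3,interpolation=cv2.INTER_CUBIC)
cv2.imwrite('pics/c12.png',np.hstack([a,b]))
```

```text
shift [-11.0, 3.6, -51.0] turn [0.1, -0.0, -0.0] at [ 0.6126 -0.0507  0.079 ] [ 1.7987e+02 -3.0000e-02 -2.0300e+00] j6 1.43 t 26.12 w 0.0006
```

View pics/c12.png

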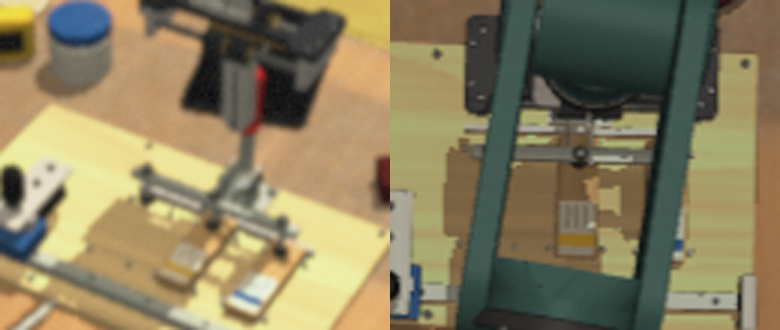

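Near 0.8 rad the handle slipped out: the fingers are now shut in front of it, and the feet are down on the blocks. I'll open, step back over the handle and regrip.

Call:
{"fn": "move_arm", "kwargs": {
  "targets": [
    [[0, 0, 0], [0, 0, 0], 0.2],
    [[0, 0, 0], [0, 0, 0], 0.2],
    [[0, 0, 0], [0, 0, 0], 0.2],
    [[0, 0, 0], [0, 0, 0], 0.2],
    [[0, 0, 0], [0, 0, 0], 0.2],
    [[15, 0.5, 0], [0, 0, 0], 0.2],
    [[32, 0.5, 0], [0, 0, 0], 0.2],
    [[32, 0.5, 0], [0, 0, 0], 0.2],
    [[32, 0.5, 0], [0, 0, 0], -1],
    [[32, 0.5, 0], [0, 0, 0], -1],
    [[32, 0.5, 0], [0, 0, 0], -1],
    [[32, 0.5, 0], [0, 0, 0], -1],
    [[32, 0.5, 0], [0, 0, 0], -1]
  ]
}}

```text
time: 27.75
tool_pos: [0.6446, -0.0516, 0.0791]
ee_rot: [3.14, -0.001, -0.035]
wrist_force: [0.0, 2.0, 0.9]
width: 0.0196
```

Call:
{"fn": "move_arm", "kwargs": {
  "targets": [
    [[-4, 0, -0.5], [0, 0, 0], -1],
    [[-8, 0, -0.9], [0, 0, 0], -1],
    [[-12, 0, -0.9], [0, 0, 0], -1],
    [[-15, 0, -0.9], [0, 0, 0], -1]
  ]
}}

```text
time: 28.25
tool_pos: [0.6328, -0.0512, 0.08]
ee_rot: [3.14, -0.008, -0.035]
wrist_force: [7.8, 1.6, -3.9]
width: 0.0197
```

Call:
{"fn": "move_arm", "kwargs": {
  "targets": [
    [[-4, 0, 0], [0, 0, 0], -1],
    [[-8, 0, 0.4], [0, 0, 0], -1],
    [[-12, 0, 0.9], [0, 0, 0], -1],
    [[-13, 0, 0.9], [0, 0, 0], -1],
    [[-13, 0, 0.9], [0, 0, 0], -1]
  ]
}}

```text
time: 28.88
tool_pos: [0.6197, -0.0507, 0.0799]
ee_rot: [3.14, -0.008, -0.035]
wrist_force: [4.8, 1.5, -1.5]
width: 0.0193
```

Call:
{"fn": "move_arm", "kwargs": {
  "targets": [
    [[-3, 0, 0.3], [0, 0, 0], -1],
    [[-4, 0, 0.3], [0, 0, 0], -1],
    [[-4, 0, 0.3], [0, 0, 0], -1]
  ]
}}

```text
time: 29.25
tool_pos: [0.6158, -0.0506, 0.0796]
ee_rot: [3.14, -0.008, -0.035]
wrist_force: [5.7, 1.7, -1.2]
width: 0.0195
```

Call:
{"fn": "move_arm", "kwargs": {
  "targets": [
    [[-2, 0, 0], [0, 0, 0], -1],
    [[-3, 0, 0], [0, 0, 0], -1],
    [[-3, 0, 0], [0, 0, 0], -1]
  ]
}}

```text
time: 29.62
tool_pos: [0.6148, -0.0506, 0.0795]
ee_rot: [3.14, -0.013, -0.035]
wrist_force: [10.8, 1.0, -3.2]
width: 0.0195
```

Call:
{"fn": "move_arm", "kwargs": {
  "targets": [
    [[3, 0, 0], [0, 0, 0], 0.1],
    [[3, 0, 0], [0, 0, 0], 0.2],
    [[3, 0, 0], [0, 0, 0], 0.2],
    [[3, 0, 0], [0, 0, 0], 0.2],
    [[3, 0, -50], [0, 0, 0], 0.2],
    [[3, 0, -110], [0, 0, 0], 0.2],
    [[3, 0, -120], [0, 0, 0], 0.2],
    [[-50, -40, -120], [0, 0, 0], 0.2],
    [[-100, -80, -120], [0, 0, 0], 0.2],
    [[-140, -130, -120], [0, 0, 0], 0.2],
    [[-160, -150, -100], [0, 0, 0], 0.2],
    [[-160, -150, -80], [0, 0, 0], 0.2],
    [[-160, -150, -80], [0, 0, 0], 0.2]
  ]
}}

```text
time: 31.25
tool_pos: [0.4529, 0.1048, 0.1556]
ee_rot: [3.138, 0.005, -0.035]
wrist_force: [0.8, -0.3, -0.1]
width: 0.0564
```

Run:
```python
from h import *
i=snap('scene','s13');t=snap('top','t13');go([.460,.1035,.045],-2.0)
a=cv2.resize(i[190:300,240:370],None,fx=3,fy=3,interpolation=cv2.INTER_CUBIC)
b=cv2.resize(t[200:310,280:410],None,fx=3,fy=3,interpolation=cv2.INTER_CUBIC)
cv2.imwrite('pics/c13.png',np.hstack([a,b]))
```

```text
shift [5.1, 0.6, 112.9] turn [0.1, 0.0, -0.0] at [0.4549 0.1045 0.1579] [ 1.7986e+02  1.0000e-02 -2.0500e+00] j6 1.71 t 31.35 w 0.0564
```

View pics/c13.png

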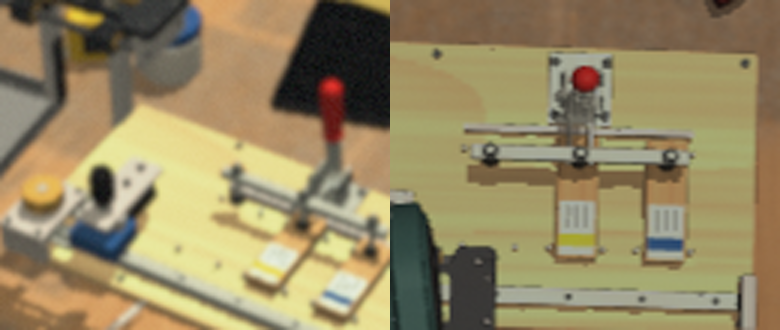

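The clamp is upright and past centre with its feet on the blocks. Both blocks are seated with labels near, and the carriage grip lies below the gripper. Descend on the carriage.

Run:
```python
from h import *
print(ray('top',(345.3,226),.170))
t=cv2.imread('pics/top0.png');g=t[280:310,262:295].max(2)
ys,xs=np.where(g<45);print(len(xs),xs.mean()+262,ys.mean()+280,ray('top',(xs.mean()+262,ys.mean()+280),.115))
```

```text
[ 0.61427849 -0.05134905  0.17      ]
78 277.5128205128205 294.7564102564103 [0.46275418 0.10337623 0.115     ]
```

Call:
{"fn": "move_arm", "kwargs": {
  "targets": [
    [[5, 0.6, 50], [0, 0, 0], 0.2],
    [[5, 0.6, 90], [0, 0, 0], 0.2],
    [[5, 0.6, 113], [0, 0, 0], 0.2],
    [[5, 0.6, 113], [0, 0, 0], 0.2],
    [[5, 0.6, 113], [0, 0, 0], 0.2]
  ]
}}

```text
time: 31.98
tool_pos: [0.4616, 0.1036, 0.0468]
ee_rot: [3.14, -0.003, -0.036]
wrist_force: [0.6, -0.1, 1.0]
width: 0.0565
```

Call:
{"fn": "move_arm", "kwargs": {
  "targets": [
    [[0, 0, 2], [0, 0, 0], -1],
    [[0, 0, 2], [0, 0, 0], -1],
    [[0, 0, 2], [0, 0, 0], -1],
    [[0, 0, 2], [0, 0, 0], -1],
    [[0, 0, 2], [0, 0, 0], -1],
    [[0, 4, 2], [0, 0, 0], -1],
    [[0, 8, 2], [0, 0, 0], -1],
    [[0, 11, 2], [0, 0, 0], -1],
    [[0, 13, 2], [0, 0, 0], -1]
  ]
}}

```text
time: 33.1
tool_pos: [0.46, 0.0953, 0.0436]
ee_rot: [-3.134, -0.002, -0.035]
wrist_force: [1.3, 16.3, 2.0]
width: 0.0245
```

Call:
{"fn": "move_arm", "kwargs": {
  "targets": [
    [[0, 2, 0], [0, 0, 0], -1],
    [[0, 2, 0], [0, 0, 0], -1],
    [[0, 2, 0], [0, 0, 0], -1]
  ]
}}

```text
time: 33.48
tool_pos: [0.4601, 0.0953, 0.0435]
ee_rot: [-3.131, -0.002, -0.033]
wrist_force: [0.7, 18.8, 1.0]
width: 0.0247
```

The carriage stops hard after about 8 mm, so the catch is on. I'll return it home, release it and turn the knob.

Call:
{"fn": "move_arm", "kwargs": {
  "targets": [
    [[0, -6, 0], [0, 0, 0], -1],
    [[0, -12, 0], [0, 0, 0], -1],
    [[0, -16, 0], [0, 0, 0], -1],
    [[0, -16, 0], [0, 0, 0], -1],
    [[0, -15, 0], [0, 0, 0], 0.1],
    [[0, -15, 0], [0, 0, 0], 0.1],
    [[0, -15, 0], [0, 0, 0], 0.1],
    [[0, -15, -40], [0, 0, 0], 0.1],
    [[0, -15, -70], [0, 0, 0], 0.1],
    [[0, -15, -70], [0, 0, 0], 0.1]
  ]
}}

```text
time: 34.72
tool_pos: [0.462, 0.104, 0.1156]
ee_rot: [3.14, -0.006, -0.035]
wrist_force: [0.5, -0.6, -0.2]
width: 0.0521
```

Run:
```python
from h import *
t=cv2.imread('pics/top0.png');h=cv2.cvtColor(t,cv2.COLOR_BGR2HSV)[282:312,240:265]
m=((h[...,0]>18)&(h[...,0]<32)&(h[...,1]>130)&(h[...,2]>120)).astype(np.uint8)
n,l,st,c=cv2.connectedComponentsWithStats(m);k=1+np.argmax(st[1:,4]);print(st[k],c[k]+[240,282],ray('top',c[k]+[240,282],.068))
go([.461,.169,.080],78)
```

```text
[  3   6  16  16 174] [250.81609195 295.58045977] [0.461573   0.17004671 0.068     ]
shift [-3.5, -65.0, 35.5] turn [0.3, -0.2, -80.0] at [0.462  0.104  0.1156] [179.91  -0.36  -2.03] j6 1.71 t 34.73 w 0.0521
```

Call:
{"fn": "move_arm", "kwargs": {
  "targets": [
    [[-3, -50, 0], [0, 0, -10.6], 0.2],
    [[-3, -66, 0], [0, 0, -21.2], 0.2],
    [[-3, -66, 0], [0, 0, -31.8], 0.2],
    [[-3, -66, 0], [0, 0, -42.4], 0.2],
    [[-3, -66, 0], [0, 0, -53], 0.2],
    [[-3, -66, 0], [0, 0, -63.6], 0.2],
    [[-3, -66, 0], [0, 0, -74.2], 0.2],
    [[-3, -66, 0], [0, 0, -80], 0.2],
    [[-3, -66, 35], [0, 0, -80], 0.2],
    [[-3, -66, 70], [0, 0, -80], 0.2],
    [[-3, -66, 70], [0, 0, -80], 0.2],
    [[-3, -66, 70], [0, 0, -80], 0.2]
  ]
}}

```text
time: 36.22
tool_pos: [0.4595, 0.1698, 0.0432]
ee_rot: [3.141, 0.002, 1.361]
wrist_force: [-0.3, 0.1, 1.3]
width: 0.0564
```

Run:
```python
from h import *
go([.4616,.170,.0185],78)
```

```text
shift [0.7, 1.9, 24.7] turn [0.1, 0.1, -0.0] at [0.4595 0.1698 0.0432] [1.7994e+02 1.2000e-01 7.7970e+01] j6 0.45 t 36.23 w 0.0564
```

Call:
{"fn": "move_arm", "kwargs": {
  "targets": [
    [[0.7, 1.9, 15], [0, 0, 0], 0.2],
    [[0.7, 1.9, 24], [0, 0, 0], 0.2],
    [[0.7, 1.9, 24], [0, 0, 0], 0.2],
    [[0.7, 1.9, 24], [0, 0, 0], -1],
    [[0.7, 1.9, 24], [0, 0, 0], -1],
    [[0.7, 1.9, 24], [0, 0, 0], -1],
    [[0.7, 1.9, 24], [0, 0, 0], -1]
  ]
}}

```text
time: 37.1
tool_pos: [0.4612, 0.1702, 0.0195]
ee_rot: [3.141, 0.002, 1.361]
wrist_force: [-3.1, 1.1, 3.1]
width: 0.0384
```

Call:
{"fn": "move_arm", "kwargs": {
  "targets": [
    [[0, 0, 0], [0, 0, 10], -1],
    [[0, 0, 0], [0, 0, 20], -1],
    [[0, 0, 0], [0, 0, 30], -1],
    [[0, 0, 0], [0, 0, 40], -1],
    [[0, 0, 0], [0, 0, 50], -1],
    [[0, 0, 0], [0, 0, 60], -1],
    [[0, 0, 0], [0, 0, 70], -1],
    [[0, 0, 0], [0, 0, 80], -1],
    [[0, 0, 0], [0, 0, 90], -1],
    [[0, 0, 0], [0, 0, 90], -1],
    [[0, 0, 0], [0, 0, 90], -1]
  ]
}}

```text
time: 38.48
tool_pos: [0.4603, 0.1716, 0.0194]
ee_rot: [-3.141, 0.002, -0.21]
wrist_force: [-4.1, 3.9, 4.8]
width: 0.0379
```

Call:
{"fn": "move_arm", "kwargs": {
  "targets": [
    [[0, 0, 0], [0, 0, 0], 0.05],
    [[0, 0, 0], [0, 0, 0], 0.1],
    [[0, 0, 0], [0, 0, 0], 0.1],
    [[0, 0, -40], [0, 0, 0], 0.1],
    [[0, 0, -100], [0, 0, 0], 0.1],
    [[0, 0, -100], [0, 0, 0], 0.1],
    [[0, 0, -100], [0, 0, 10], 0.2]
  ]
}}

```text
time: 39.35
tool_pos: [0.4618, 0.1702, 0.1193]
ee_rot: [3.14, -0.003, -0.389]
wrist_force: [-0.3, -0.6, -0.7]
width: 0.0559
```

Run:
```python
from h import *
go([.462,.104,.11],-2)
```

```text
shift [25.3, 61.1, 9.4] turn [0.1, -0.1, -20.3] at [0.4618 0.1702 0.1193] [ 1.7993e+02 -1.5000e-01 -2.2310e+01] j6 2.2 t 39.35 w 0.0559
```

Call:
{"fn": "move_arm", "kwargs": {
  "targets": [
    [[25.3, 61, 0], [0, 0, -10], 0.2],
    [[25.3, 61, 0], [0, 0, -20.3], 0.2],
    [[25.3, 61, 0], [0, 0, -20.3], 0.2],
    [[25.3, 61, 40], [0, 0, -20.3], 0.2],
    [[25.3, 61, 75], [0, 0, -20.3], 0.2],
    [[25.3, 61, 75], [0, 0, -20.3], 0.2],
    [[25.3, 61, 75], [0, 0, -20.3], 0.2],
    [[25.3, 61, 75], [0, 0, -20.3], -1],
    [[25.3, 61, 75], [0, 0, -20.3], -1],
    [[25.3, 61, 75], [0, 0, -20.3], -1],
    [[25.3, 61, 75], [0, 0, -20.3], -1],
    [[25.3, 61, 75], [0, 0, -20.3], -1]
  ]
}}

```text
time: 40.85
tool_pos: [0.4624, 0.1042, 0.0447]
ee_rot: [3.14, -0.002, -0.03]
wrist_force: [-0.3, 0.8, 2.1]
width: 0.0243
```

Call:
{"fn": "move_arm", "kwargs": {
  "targets": [
    [[0, 5, 0], [0, 0, 0], -1],
    [[0, 10, 0], [0, 0, 0], -1],
    [[0, 15, 0], [0, 0, 0], -1],
    [[0, 18, 0], [0, 0, 0], -1],
    [[0, 18, 0], [0, 0, 0], -1]
  ]
}}

```text
time: 41.48
tool_pos: [0.4617, 0.0853, 0.0447]
ee_rot: [3.139, -0.001, -0.031]
wrist_force: [-1.1, 0.3, 5.2]
width: 0.0245
```

The carriage is free: it moved 19 mm with almost no force. Run it to the far stop.

Call:
{"fn": "move_arm", "kwargs": {
  "targets": [
    [[0, 15, 0], [0, 0, 0], -1],
    [[0, 30, 0], [0, 0, 0], -1],
    [[0, 45, 0], [0, 0, 0], -1],
    [[0, 60, 0], [0, 0, 0], -1],
    [[0, 75, 0], [0, 0, 0], -1],
    [[0, 90, 0], [0, 0, 0], -1],
    [[0, 105, 0], [0, 0, 0], -1],
    [[-0.5, 120, 0], [0, 0, 0], -1],
    [[-0.5, 135, 0], [0, 0, 0], -1],
    [[-0.5, 150, 0], [0, 0, 0], -1],
    [[-0.5, 165, 0], [0, 0, 0], -1],
    [[-0.5, 180, 0], [0, 0, 0], -1],
    [[-1, 195, 0], [0, 0, 0], -1],
    [[-1, 210, 0], [0, 0, 0], -1],
    [[-1, 225, 0], [0, 0, 0], -1],
    [[-1, 237, 0], [0, 0, 0], -1],
    [[-1, 245, 0], [0, 0, 0], -1],
    [[-1, 247, 0], [0, 0, 0], -1],
    [[-1, 247, 0], [0, 0, 0], -1]
  ]
}}

```text
time: 43.85
tool_pos: [0.4525, -0.1563, 0.0446]
ee_rot: [-3.134, 0.001, -0.029]
wrist_force: [-2.6, 13.0, 8.3]
width: 0.0247
```

At the stop: 260.5 mm of travel, with the force rising. Run back home.

Call:
{"fn": "move_arm", "kwargs": {
  "targets": [
    [[0, -15, 0], [0, 0, 0], -1],
    [[0, -30, 0], [0, 0, 0], -1],
    [[0, -45, 0], [0, 0, 0], -1],
    [[0, -60, 0], [0, 0, 0], -1],
    [[0, -75, 0], [0, 0, 0], -1],
    [[0.5, -90, 0], [0, 0, 0], -1],
    [[0.5, -105, 0], [0, 0, 0], -1],
    [[0.5, -120, 0], [0, 0, 0], -1],
    [[0.5, -135, 0], [0, 0, 0], -1],
    [[0.5, -150, 0], [0, 0, 0], -1],
    [[0.5, -165, 0], [0, 0, 0], -1],
    [[1, -180, 0], [0, 0, 0], -1],
    [[1, -195, 0], [0, 0, 0], -1],
    [[1, -210, 0], [0, 0, 0], -1],
    [[1, -225, 0], [0, 0, 0], -1],
    [[1, -240, 0], [0, 0, 0], -1],
    [[1, -255, 0], [0, 0, 0], -1],
    [[1, -266, 0], [0, 0, 0], -1],
    [[1, -268, 0], [0, 0, 0], -1],
    [[1, -268, 0], [0, 0, 0], -1]
  ]
}}

```text
time: 46.35
tool_pos: [0.4625, 0.1052, 0.0446]
ee_rot: [3.134, -0.002, -0.03]
wrist_force: [-0.6, -9.8, 6.3]
width: 0.025
```

Call:
{"fn": "move_arm", "kwargs": {
  "targets": [
    [[0, 2, 0], [0, 0, 0], 0.1],
    [[0, 3, 0], [0, 0, 0], 0.2],
    [[0, 3, 0], [0, 0, 0], 0.2],
    [[0, 3, 0], [0, 0, 0], 0.2],
    [[0, 3, -60], [0, 0, 0], 0.2],
    [[0, 3, -120], [0, 0, 0], 0.2],
    [[0, 3, -150], [0, 0, 0], 0.2],
    [[50, 50, -155], [0, 0, 0], 0.2],
    [[100, 100, -155], [0, 0, 0], 0.2],
    [[140, 140, -155], [0, 0, 0], 0.2],
    [[149, 160, -155], [0, 0, 0], 0.2],
    [[149, 160, -155], [0, 0, 0], 0.2],
    [[149, 160, -155], [0, 0, 0], 0.2]
  ]
}}

```text
time: 47.98
tool_pos: [0.6058, -0.0563, 0.1995]
ee_rot: [3.14, -0.0, -0.03]
wrist_force: [-0.2, 0.5, -0.6]
width: 0.0565
```

Run:
```python
from h import *
t=snap('top','t14');g=t[280:310,262:295].max(2);ys,xs=np.where(g<45);print(len(xs),xs.mean()+262,ys.mean()+280)
go([.617,-.0508,.080],-2)
```

```text
78 277.5128205128205 294.7564102564103
shift [11.0, -5.6, 119.8] turn [0.1, -0.0, 0.3] at [ 0.6057 -0.0559  0.1998] [ 1.7991e+02 -5.0000e-02 -1.6600e+00] j6 1.42 t 48.02 w 0.0562
```

Call:
{"fn": "move_arm", "kwargs": {
  "targets": [
    [[11, -5.6, 50], [0, 0, 0.3], 0.2],
    [[11, -5.6, 100], [0, 0, 0.3], 0.2],
    [[11, -5.6, 119], [0, 0, 0.3], 0.2],
    [[11, -5.6, 119], [0, 0, 0.3], 0.2],
    [[11, -5.6, 119], [0, 0, 0.3], 0.2],
    [[11, -5.6, 119], [0, 0, 0.3], -1],
    [[11, -5.6, 119], [0, 0, 0.3], -1],
    [[11, -5.6, 119], [0, 0, 0.3], -1],
    [[11, -5.6, 119], [0, 0, 0.3], -1],
    [[11, -5.6, 119], [0, 0, 0.3], -1]
  ]
}}

```text
time: 49.28
tool_pos: [0.6175, -0.0506, 0.0808]
ee_rot: [-3.141, -0.001, -0.035]
wrist_force: [0.0, 4.2, 0.9]
width: 0.0193
```

Call:
{"fn": "move_arm", "kwargs": {
  "targets": [
    [[6, 0, 0], [0, 0, 0], -1],
    [[12, 0, -0.4], [0, 0, 0], -1],
    [[18, 0, -0.3], [0, 0, 0], -1],
    [[24.2, 0, 0.4], [0, 0, 0], -1],
    [[33.1, 0, 2.2], [0, 0, 0], -1],
    [[33.1, 0, 2.2], [0, 0, 0], -1]
  ]
}}

```text
time: 50.02
tool_pos: [0.6507, -0.0519, 0.0791]
ee_rot: [3.141, -0.0, -0.035]
wrist_force: [-0.8, 5.0, 3.8]
width: 0.0194
```

Still gripped at q ≈ 0.7. Continue to open.

Call:
{"fn": "move_arm", "kwargs": {
  "targets": [
    [[8.6, 0, 2.7], [0, 0, 0], -1],
    [[16.8, 0, 6.2], [0, 0, 0], -1],
    [[24.7, 0, 10.5], [0, 0, 0], -1],
    [[32.2, 0, 15.6], [0, 0, 0], -1],
    [[39, 0, 21.3], [0, 0, 0], -1],
    [[45.3, 0, 27.8], [0, 0, 0], -1],
    [[50.9, 0, 34.8], [0, 0, 0], -1],
    [[52, 0, 36], [0, 0, 0], -1],
    [[52, 0, 36], [0, 0, 0], -1]
  ]
}}

```text
time: 51.15
tool_pos: [0.7125, -0.0544, 0.0511]
ee_rot: [3.14, -0.026, -0.034]
wrist_force: [11.6, 4.0, 14.6]
width: 0.0146
```

Call:
{"fn": "move_arm", "kwargs": {
  "targets": [
    [[-2, 0, -2], [0, 0, 0], 0.2],
    [[-2, 0, -2], [0, 0, 0], 0.2],
    [[-2, 0, -2], [0, 0, 0], 0.2],
    [[-2, 0, -2], [0, 0, 0], 0.2],
    [[-2, 0, -50], [0, 0, 0], 0.2],
    [[-2, 0, -100], [0, 0, 0], 0.2],
    [[-60, 0, -110], [0, 0, 0], 0.2],
    [[-120, 0, -110], [0, 0, 0], 0.2],
    [[-190, 0, -110], [0, 0, 0], 0.2],
    [[-240, 40, -100], [0, 0, 0], 0.2],
    [[-240, 40, -100], [0, 0, 0], 0.2]
  ]
}}

```text
time: 52.52
tool_pos: [0.4575, -0.0871, 0.1411]
ee_rot: [3.139, 0.002, -0.038]
wrist_force: [1.3, 0.3, 0.6]
width: 0.0566
```

Run:
```python
from h import *
i=snap('scene','s15');t=snap('top','t15')
a=cv2.resize(i[190:300,240:400],None,fx=2.5,fy=2.5,interpolation=cv2.INTER_CUBIC)
b=cv2.resize(t[160:320,240:410],None,fx=2.35,fy=2.35,interpolation=cv2.INTER_CUBIC)[:376,:400]
o=np.zeros((376,800,3),np.uint8);o[:275,:400]=a;o[:b.shape[0],400:400+b.shape[1]]=b
cv2.imwrite('pics/c15.png',o)
h=cv2.cvtColor(t,cv2.COLOR_BGR2HSV)
m=(((h[...,0]<6)|(h[...,0]>174))&(h[...,1]>150)&(h[...,2]>90));m[:170]=0;m[240:]=0;m[:,:330]=0;m[:,370:]=0
ys,xs=np.where(m);print('red',len(xs),xs.mean(),ys.mean(),ys.min(),ys.max())
go([.5299,-.1199,.10],-2)
```

```text
red 63 345.57142857142856 203.6031746031746 197 217
shift [70.3, 30.3, 42.6] turn [0.1, -0.1, -0.1] at [ 0.4607 -0.0869  0.1424] [ 1.7987e+02 -7.0000e-02 -2.1300e+00] j6 1.3 t 52.62 w 0.0566
```

View pics/c15.png

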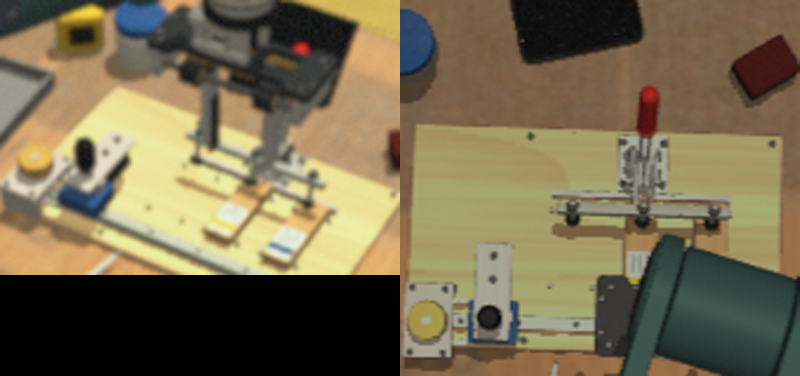

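The handle is only part-way open: its tip is at top-view row 197, against 180 when fully open. I'll work out q and push the rest with shut fingers.

Run:
```python
from h import *
c,s_=np.cos(-.0348),np.sin(-.0348)
for q in(0,.2,.4,.5,.6,.7):
    a=.95-q
    f=lambda r:proj('top',[.5324+c*(.096+r*np.sin(a)),-.0479+s_*(.096+r*np.sin(a)),.046+r*np.cos(a)])
    print(q,f(.125)[1].round(1),f(.09)[1].round(1),'x',round(.6283+.09*np.sin(a),4),'z',round(.046+.09*np.cos(a),4))
go([.630,-.0515,.19],-2)
```

```text
0 179.5 193.1 x 0.7015 z 0.0984
0.2 184.9 197.1 x 0.6896 z 0.1119
0.4 192.3 202.4 x 0.6753 z 0.1227
0.5 196.6 205.4 x 0.6674 z 0.127
0.6 201.3 208.8 x 0.6592 z 0.1305
0.7 206.3 212.3 x 0.6506 z 0.1332
shift [167.9, -41.5, -47.5] turn [0.1, -0.1, -0.1] at [ 0.4607 -0.0869  0.1424] [ 1.7987e+02 -7.0000e-02 -2.1300e+00] j6 1.3 t 52.62 w 0.0566
```

Call:
{"fn": "move_arm", "kwargs": {
  "targets": [
    [[50, -10, -47], [0, 0, 0], 0.2],
    [[100, -25, -47], [0, 0, 0], 0.2],
    [[150, -35, -47], [0, 0, 0], 0.2],
    [[204, -40, -47], [0, 0, 0], 0.2],
    [[205, -40, -47], [0, 0, 0], 0.2],
    [[205, -40, -47], [0, 0, 0], 0.2],
    [[205, -40, -47], [0, 0, 0], 0.2]
  ]
}}

```text
time: 53.5
tool_pos: [0.6671, -0.0535, 0.191]
ee_rot: [3.139, -0.003, -0.035]
wrist_force: [-0.4, 0.5, 0.2]
width: 0.0566
```

Run:
```python
from h import *
go([.6674,-.0526,.070],-2)
```

```text
shift [-0.1, -1.2, 121.0] turn [0.1, -0.2, -0.0] at [ 0.6671 -0.0535  0.191 ] [ 1.7986e+02 -1.6000e-01 -2.0300e+00] j6 1.44 t 53.5 w 0.0566
```

Call:
{"fn": "move_arm", "kwargs": {
  "targets": [
    [[0, -1, 50], [0, 0, 0], 0.2],
    [[0, -1, 100], [0, 0, 0], 0.2],
    [[0, -1, 122], [0, 0, 0], 0.2],
    [[0, -1, 122], [0, 0, 0], 0.2],
    [[0, -1, 122], [0, 0, 0], 0.2],
    [[0, -1, 122], [0, 0, 0], -1],
    [[0, -1, 122], [0, 0, 0], -1],
    [[0, -1, 122], [0, 0, 0], -1],
    [[0, -1, 122], [0, 0, 0], -1],
    [[0, -1, 122], [0, 0, 0], -1]
  ]
}}

```text
time: 54.75
tool_pos: [0.6675, -0.0525, 0.0675]
ee_rot: [3.14, -0.001, -0.035]
wrist_force: [1.0, 0.8, 0.8]
width: 0.0194
```

Call:
{"fn": "move_arm", "kwargs": {
  "targets": [
    [[4, 0, 2], [0, 0, 0], -1],
    [[7.9, 0, 4.3], [0, 0, 0], -1],
    [[11.7, 0, 6.8], [0, 0, 0], -1],
    [[15.4, 0, 9.4], [0, 0, 0], -1],
    [[15.4, 0, 9.4], [0, 0, 0], -1]
  ]
}}

```text
time: 55.38
tool_pos: [0.6835, -0.0532, 0.0595]
ee_rot: [3.14, -0.002, -0.035]
wrist_force: [-2.0, 0.3, 6.5]
width: 0.0193
```

Call:
{"fn": "move_arm", "kwargs": {
  "targets": [
    [[3.4, 0, 2.8], [0, 0, 0], -1],
    [[6.8, 0, 5.7], [0, 0, 0], -1],
    [[10, 0, 8.9], [0, 0, 0], -1],
    [[13.1, 0, 12.2], [0, 0, 0], -1],
    [[13.1, 0, 12.2], [0, 0, 0], -1]
  ]
}}

```text
time: 56.0
tool_pos: [0.6986, -0.0538, 0.0484]
ee_rot: [3.139, -0.007, -0.035]
wrist_force: [1.3, 1.4, 6.4]
width: 0.0193
```

Call:
{"fn": "move_arm", "kwargs": {
  "targets": [
    [[2.5, 0, 3.5], [0, 0, 0], -1],
    [[3.5, 0, 6], [0, 0, 0], -1],
    [[3.5, 0, 6], [0, 0, 0], -1]
  ]
}}

```text
time: 56.38
tool_pos: [0.7036, -0.054, 0.0435]
ee_rot: [3.139, -0.011, -0.035]
wrist_force: [4.0, 0.5, 7.8]
width: 0.0193
```

Call:
{"fn": "move_arm", "kwargs": {
  "targets": [
    [[-1, 0, -2], [0, 0, 0], 0.2],
    [[-1, 0, -2], [0, 0, 0], 0.2],
    [[-1, 0, -2], [0, 0, 0], 0.2],
    [[-1, 0, -2], [0, 0, 0], 0.2],
    [[-1, 0, -50], [0, 0, 0], 0.2],
    [[-1, 0, -100], [0, 0, 0], 0.2],
    [[-60, 0, -110], [0, 0, 0], 0.2],
    [[-120, 0, -110], [0, 0, 0], 0.2],
    [[-190, 0, -110], [0, 0, 0], 0.2],
    [[-230, 70, -100], [0, 0, 0], 0.2],
    [[-230, 70, -100], [0, 0, 0], 0.2]
  ]
}}

```text
time: 57.75
tool_pos: [0.4648, -0.1168, 0.1398]
ee_rot: [3.138, -0.001, -0.037]
wrist_force: [1.0, 0.1, -0.7]
width: 0.0563
```

Run:
```python
from h import *
i=snap('scene','s16');t=snap('top','t16')
h=cv2.cvtColor(t,cv2.COLOR_BGR2HSV)
m=(((h[...,0]<6)|(h[...,0]>174))&(h[...,1]>150)&(h[...,2]>90));m[:170]=0;m[240:]=0;m[:,:330]=0;m[:,370:]=0
ys,xs=np.where(m);print('red',len(xs),xs.mean(),ys.mean(),ys.min(),ys.max())
go([.5324,-.0479,-.020],-2)
# yellow/blue bands in scene
t8=cv2.imread('pics/s13.png')
for n,im in(('before',t8),('now',i)):
    c=im[260:310,315:380].astype(int)
    d=c[...,0]-c[...,2];ys,xs=np.where(d>12);print(n,'blue',len(xs),xs.mean()+315,ys.mean()+260)
    h=cv2.cvtColor(im[260:310,315:380],cv2.COLOR_BGR2HSV);ys,xs=np.where((h[...,0]>20)&(h[...,0]<33)&(h[...,1]>170)&(h[...,2]>90));print('yel',len(xs),xs.mean()+315 if len(xs) else '',ys.mean()+260 if len(xs) else '')
```

```text
red 194 345.2319587628866 197.2577319587629 184 210
shift [64.1, -72.0, 159.6] turn [0.2, -0.0, -0.2] at [ 0.4656 -0.117   0.1397] [ 1.7984e+02 -2.0000e-02 -2.2200e+00] j6 1.25 t 57.85 w 0.0565
before blue 23 352.0 288.8695652173913
yel 0  
now blue 23 352.0 288.8695652173913
yel 0
```

Call:
{"fn": "move_arm", "kwargs": {
  "targets": [
    [[40, -50, 0], [0, 0, 0], 0.2],
    [[64, -72, 20], [0, 0, 0], 0.2],
    [[64, -72, 75], [0, 0, 0], 0.2],
    [[64, -72, 120], [0, 0, 0], 0.2],
    [[64, -72, 120], [0, 0, 0], 0.2],
    [[64, -72, 120], [0, 0, 0], 0.2]
  ]
}}

```text
time: 58.6
tool_pos: [0.5353, -0.046, 0.0216]
ee_rot: [3.139, -0.004, -0.035]
wrist_force: [1.1, -0.1, 0.6]
width: 0.0565
```

Run:
```python
from h import *
go([.5324,-.0479,-.020],-2)
```

```text
shift [-3.0, 1.9, 41.6] turn [0.1, -0.2, 0.0] at [ 0.5353 -0.046   0.0216] [179.86  -0.2   -2.  ] j6 1.42 t 58.6 w 0.0565
```

Call:
{"fn": "move_arm", "kwargs": {
  "targets": [
    [[-2.5, 1.9, 20], [0, 0, 0], 0.2],
    [[-2.5, 1.9, 36], [0, 0, 0], 0.2],
    [[-2.5, 1.9, 41], [0, 0, 0], 0.2],
    [[-2.5, 1.9, 41], [0, 0, 0], 0.2],
    [[-2.5, 1.9, 41], [0, 0, 0], -1],
    [[-2.5, 1.9, 41], [0, 0, 0], -1],
    [[-2.5, 1.9, 41], [0, 0, 0], -1],
    [[-2.5, 1.9, 41], [0, 0, 0], -1],
    [[-2.5, 1.9, 41], [0, 0, 0], -1]
  ]
}}

```text
time: 59.72
tool_pos: [0.5315, -0.0481, -0.0208]
ee_rot: [3.139, -0.002, -0.035]
wrist_force: [-0.4, -0.2, 2.6]
width: 0.0339
```

Call:
{"fn": "move_arm", "kwargs": {
  "targets": [
    [[0, 0, -8], [0, 0, 0], -1],
    [[0, 0, -16], [0, 0, 0], -1],
    [[-10, 0, -24], [0, 0, 0], -1],
    [[-20, 0, -40], [0, 0, 0], -1],
    [[-20, 0, -90], [0, 0, 0], -1],
    [[-20, 0, -140], [0, 0, 0], -1],
    [[-20, 0, -150], [0, 0, 0], -1],
    [[-20, 0, -150], [0, 0, 0], -1]
  ]
}}

```text
time: 60.72
tool_pos: [0.511, -0.0471, 0.1295]
ee_rot: [3.139, -0.002, -0.035]
wrist_force: [0.1, -0.1, -0.4]
width: 0.0336
```

Run:
```python
from h import *
t=snap('top','t17');P=[ray('top',q,.024) for q in((151,225),(217,223),(218,333),(153,335))]
print(np.round(P,3).tolist(),np.mean(P,0).round(3))
go([.505,.302,.10],0)
```

```text
[[0.637, 0.423, 0.024], [0.641, 0.26, 0.024], [0.372, 0.254, 0.024], [0.368, 0.412, 0.024]] [0.504 0.337 0.024]
shift [-17.4, -348.6, 27.1] turn [0.1, 0.1, -2.0] at [ 0.51   -0.0469  0.1278] [ 1.7989e+02  5.0000e-02 -2.0300e+00] j6 1.41 t 60.77 w 0.0339
```

Call:
{"fn": "move_arm", "kwargs": {
  "targets": [
    [[-5, -50, 0], [0, 0, 0], -1],
    [[-10, -100, 0], [0, 0, 0], -1],
    [[-15, -150, 0], [0, 0, 0], -1],
    [[-20, -200, 0], [0, 0, -1], -1],
    [[-21, -250, 0], [0, 0, -2], -1],
    [[-22, -300, 0], [0, 0, -3], -1],
    [[-22, -350, 0], [0, 0, -4], -1],
    [[-22, -395, 20], [0, 0, -4], -1],
    [[-22, -417.5, 70], [0, 0, -4], -1],
    [[-22, -417.5, 105], [0, 0, -4], -1],
    [[-22, -417.5, 105], [0, 0, -4], -1],
    [[-22, -417.5, 105], [0, 0, -4], -1]
  ]
}}

```text
time: 62.28
tool_pos: [0.504, 0.3704, 0.0229]
ee_rot: [3.139, -0.0, 0.034]
wrist_force: [0.1, -0.6, 0.4]
width: 0.0337
```

Run:
```python
from h import *
go([.503,.371,-.0285],2)
```

```text
shift [-1.0, -0.7, 51.4] turn [0.1, -0.0, -0.1] at [0.504  0.3704 0.0229] [ 1.7986e+02 -1.0000e-02  1.9500e+00] j6 2.08 t 62.27 w 0.0337
```

Call:
{"fn": "move_arm", "kwargs": {
  "targets": [
    [[-1, -0.7, 30], [0, 0, 0], -1],
    [[-1, -0.7, 44], [0, 0, 0], -1],
    [[-1, -0.7, 50], [0, 0, 0], -1],
    [[-1, -0.7, 50], [0, 0, 0], -1]
  ]
}}

```text
time: 62.78
tool_pos: [0.5033, 0.3713, -0.0267]
ee_rot: [3.14, -0.001, 0.034]
wrist_force: [0.7, -1.1, -0.4]
width: 0.0336
```

Call:
{"fn": "move_arm", "kwargs": {
  "targets": [
    [[0, 0, 1.5], [0, 0, 0], -1],
    [[0, 0, 1.5], [0, 0, 0], -1]
  ]
}}

```text
time: 63.02
tool_pos: [0.5033, 0.3715, -0.028]
ee_rot: [3.14, -0.002, 0.034]
wrist_force: [0.0, 0.8, -0.8]
width: 0.0336
```

Call:
{"fn": "move_arm", "kwargs": {
  "targets": [
    [[0, 0, 1.5], [0, 0, 0], -1],
    [[0, 0, 2], [0, 0, 0], -1],
    [[0, 0, 2], [0, 0, 0], -1]
  ]
}}

```text
time: 63.4
tool_pos: [0.5034, 0.3716, -0.0287]
ee_rot: [3.14, -0.002, 0.035]
wrist_force: [-2.0, -1.5, 6.0]
width: 0.0338
```

Call:
{"fn": "move_arm", "kwargs": {
  "targets": [
    [[0, 0, -1], [0, 0, 0], -0.1],
    [[0, 0, -1], [0, 0, 0], 0],
    [[0, 0, -1], [0, 0, 0], 0],
    [[0, 0, -1], [0, 0, 0], 0],
    [[0, 0, -50], [0, 0, 0], 0],
    [[0, 0, -110], [0, 0, 0], 0],
    [[0, 0, -160], [0, 0, 0], 0.2],
    [[15, 50, -165], [0, 0, 4], 0.2],
    [[20, 100, -165], [0, 0, 4], 0.2],
    [[25, 150, -165], [0, 0, 4], 0.2],
    [[25, 200, -165], [0, 0, 4], 0.2],
    [[25, 250, -165], [0, 0, 4], 0.2],
    [[25, 300, -165], [0, 0, 4], 0.2],
    [[30, 350, -165], [0, 0, 4], 0.2],
    [[40, 400, -165], [0, 0, 4], 0.2],
    [[45, 450, -165], [0, 0, 4], 0.2],
    [[45, 490, -150], [0, 0, 4], 0.2],
    [[45, 490, -100], [0, 0, 4], 0.2],
    [[45, 490, -60], [0, 0, 4], 0.2],
    [[45, 490, -50], [0, 0, 4], 0.2]
  ]
}}

```text
time: 65.9
tool_pos: [0.562, -0.1162, 0.0168]
ee_rot: [3.141, 0.006, -0.036]
wrist_force: [0.3, -1.2, -0.4]
width: 0.0564
```

Run:
```python
from h import *
t=snap('top','t18');go([.5299,-.1199,-.0225],-2)
h=cv2.cvtColor(t,cv2.COLOR_BGR2HSV)[228:330,155:215]
m=((h[...,1]>70)&(h[...,0]<30)&(h[...,2]>90)).astype(np.uint8)
for k in cv2.findContours(m,cv2.RETR_EXTERNAL,cv2.CHAIN_APPROX_NONE)[0]:
    if cv2.contourArea(k)>60: r=cv2.boxPoints(cv2.minAreaRect(k))+[155,228];print(geom(r,.012))
```

```text
shift [-32.5, 4.8, 40.1] turn [0.0, 0.3, -0.0] at [ 0.5628 -0.1162  0.0175] [179.95   0.25  -2.03] j6 1.31 t 65.95 w 0.0562
(array([0.507692  , 0.37133051]), np.float64(-3.123073646701247), np.float64(0.09626396763089973), np.float64(0.03461318972835682))
```

Call:
{"fn": "move_arm", "kwargs": {
  "targets": [
    [[-32, 4.8, 0], [0, 0, 0], 0.2],
    [[-32, 4.8, 0], [0, 0, 0], 0.2],
    [[-32, 4.8, 0], [0, 0, 0], 0.2]
  ]
}}

```text
time: 66.32
tool_pos: [0.5345, -0.1208, 0.0225]
ee_rot: [3.138, -0.005, -0.035]
wrist_force: [-0.1, 1.0, -0.5]
width: 0.0567
```

Call:
{"fn": "move_arm", "kwargs": {
  "targets": [
    [[0, 0, 20], [0, 0, 0], 0.2],
    [[0, 0, 34], [0, 0, 0], 0.2],
    [[0, 0, 39], [0, 0, 0], 0.2],
    [[0, 0, 39], [0, 0, 0], 0.2],
    [[0, 0, 39], [0, 0, 0], -1],
    [[0, 0, 39], [0, 0, 0], -1],
    [[0, 0, 39], [0, 0, 0], -1],
    [[0, 0, 39], [0, 0, 0], -1],
    [[0, 0, 39], [0, 0, 0], -1]
  ]
}}

```text
time: 67.45
tool_pos: [0.533, -0.1207, -0.0181]
ee_rot: [3.139, -0.002, -0.035]
wrist_force: [0.3, -0.1, 2.6]
width: 0.0338
```

Call:
{"fn": "move_arm", "kwargs": {
  "targets": [
    [[0, 0, -8], [0, 0, 0], -1],
    [[0, 0, -16], [0, 0, 0], -1],
    [[-10, 0, -24], [0, 0, 0], -1],
    [[-20, 0, -40], [0, 0, 0], -1],
    [[-20, 0, -90], [0, 0, 0], -1],
    [[-20, 0, -140], [0, 0, 0], -1],
    [[-20, 0, -150], [0, 0, 0], -1],
    [[-20, 0, -150], [0, 0, 0], -1]
  ]
}}

```text
time: 68.45
tool_pos: [0.5123, -0.1196, 0.132]
ee_rot: [3.139, -0.002, -0.035]
wrist_force: [-0.5, 0.3, -1.9]
width: 0.0332
```

Run:
```python
from h import *
go([.506,.302,.129],2)
```

```text
shift [-21.3, -421.1, 1.8] turn [0.2, -0.1, -4.0] at [ 0.5123 -0.1196  0.132 ] [ 1.7985e+02 -1.1000e-01 -2.0300e+00] j6 1.27 t 68.45 w 0.0332
```

Call:
{"fn": "move_arm", "kwargs": {
  "targets": [
    [[-5, -50, 0], [0, 0, 0], -1],
    [[-10, -100, 0], [0, 0, 0], -1],
    [[-15, -150, 0], [0, 0, 0], -1],
    [[-20, -200, 0], [0, 0, -1], -1],
    [[-21, -250, 0], [0, 0, -2], -1],
    [[-21, -300, 0], [0, 0, -3], -1],
    [[-21, -350, 0], [0, 0, -4], -1],
    [[-21, -400, 20], [0, 0, -4], -1],
    [[-21, -421, 70], [0, 0, -4], -1],
    [[-21, -421, 105], [0, 0, -4], -1],
    [[-21, -421, 105], [0, 0, -4], -1],
    [[-21, -421, 105], [0, 0, -4], -1]
  ]
}}

```text
time: 69.95
tool_pos: [0.5065, 0.3014, 0.0255]
ee_rot: [3.139, -0.0, 0.034]
wrist_force: [-0.1, -0.4, 0.1]
width: 0.0338
```

Call:
{"fn": "move_arm", "kwargs": {
  "targets": [
    [[0, 0, 30], [0, 0, 0], -1],
    [[0, 0, 40], [0, 0, 0], -1],
    [[0, 0, 47], [0, 0, 0], -1],
    [[0, 0, 49], [0, 0, 0], -1],
    [[0, 0, 49], [0, 0, 0], -1]
  ]
}}

```text
time: 70.58
tool_pos: [0.507, 0.3018, -0.0228]
ee_rot: [3.14, -0.002, 0.034]
wrist_force: [0.8, 0.3, -0.7]
width: 0.0338
```

Call:
{"fn": "move_arm", "kwargs": {
  "targets": [
    [[0, 0, 1.5], [0, 0, 0], -1],
    [[0, 0, 2], [0, 0, 0], -1],
    [[0, 0, 2], [0, 0, 0], -1]
  ]
}}

```text
time: 70.95
tool_pos: [0.5065, 0.3017, -0.0255]
ee_rot: [3.139, -0.001, 0.035]
wrist_force: [0.4, -0.3, -0.8]
width: 0.0338
```

Call:
{"fn": "move_arm", "kwargs": {
  "targets": [
    [[0, 0, 1.5], [0, 0, 0], -1],
    [[0, 0, 2], [0, 0, 0], -1],
    [[0, 0, 2], [0, 0, 0], -1]
  ]
}}

```text
time: 71.32
tool_pos: [0.5068, 0.3017, -0.0261]
ee_rot: [3.14, -0.001, 0.034]
wrist_force: [-2.4, -2.1, 4.8]
width: 0.0338
```

Call:
{"fn": "move_arm", "kwargs": {
  "targets": [
    [[0, 0, -1], [0, 0, 0], -0.1],
    [[0, 0, -1], [0, 0, 0], 0],
    [[0, 0, -1], [0, 0, 0], 0],
    [[0, 0, -1], [0, 0, 0], 0],
    [[0, 0, -50], [0, 0, 0], 0],
    [[0, 0, -110], [0, 0, 0], 0],
    [[0, 0, -170], [0, 0, 0], 0],
    [[15, 60, -180], [0, 0, 4], 0],
    [[25, 120, -180], [0, 0, 4], 0],
    [[35, 180, -180], [0, 0, 4], 0],
    [[-30, 240, -180], [0, 0, 4], 0],
    [[-60, 300, -180], [0, 0, 4], 0],
    [[-60, 360, -180], [0, 0, 4], 0],
    [[-60, 420, -180], [0, 0, 4], 0],
    [[-60, 480, -180], [0, 0, 4], 0],
    [[-60, 480, -180], [0, 0, 4], 0]
  ]
}}

```text
time: 73.32
tool_pos: [0.4623, -0.1828, 0.1532]
ee_rot: [3.139, -0.0, -0.04]
wrist_force: [-1.0, 0.2, -0.2]
width: 0.047
```

Run:
```python
from h import *
t=snap('top','t19');i=snap('scene','s19')
hh=cv2.cvtColor(t,cv2.COLOR_BGR2HSV);h=hh[228:330,155:215]
m=((h[...,1]>70)&(h[...,0]<30)&(h[...,2]>90)).astype(np.uint8)
for k in cv2.findContours(m,cv2.RETR_EXTERNAL,cv2.CHAIN_APPROX_NONE)[0]:
    if cv2.contourArea(k)>60: r=cv2.boxPoints(cv2.minAreaRect(k))+[155,228];print(geom(r,.012))
m=(((hh[...,0]<6)|(hh[...,0]>174))&(hh[...,1]>150)&(hh[...,2]>90));m[:170]=0;m[240:]=0;m[:,:330]=0;m[:,370:]=0
ys,xs=np.where(m);print('red',len(xs),xs.mean(),ys.mean(),ys.min(),ys.max())
g=t[280:310,262:295].max(2);ys,xs=np.where(g<45);print('carr',len(xs),xs.mean()+262,ys.mean()+280)
t0=cv2.imread('pics/top0.png')
for n,b in(('jar',(220,160,262,200)),('tape',(190,170,225,202)),('lead',(378,172,416,204)),('w2',(495,108,532,140)),('jar2',(430,50,470,90))):
    print(n,np.abs(t[b[1]:b[3],b[0]:b[2]].astype(int)-t0[b[1]:b[3],b[0]:b[2]]).mean().round(1))
go([.695,-.0535,.19],-2)
```

```text
(array([0.50611676, 0.30227586]), np.float64(-3.127615303669784), np.float64(0.0987476512391519), np.float64(0.034641977886811316))
(array([0.507692  , 0.37133051]), np.float64(-3.123073646701247), np.float64(0.09626396763089973), np.float64(0.03461318972835682))
red 195 345.16923076923075 197.2974358974359 184 210
carr 78 277.5128205128205 294.7564102564103
jar 3.7
tape 4.2
lead 3.4
w2 3.7
jar2 3.8
shift [227.3, -136.2, -37.1] turn [0.1, 0.0, -0.2] at [ 0.4627 -0.181   0.1531] [179.91   0.    -2.2 ] j6 1.12 t 73.42 w 0.0468
```

Everything is in place. The clamp reads about 0.15 to 0.17 rad open, which is inside 0.25 but leaves little margin. I'll give it a gentle push down from above with shut fingers.

Call:
{"fn": "move_arm", "kwargs": {
  "targets": [
    [[20, -60, -37], [0, 0, 0], -1],
    [[60, -100, -37], [0, 0, 0], -1],
    [[110, -130, -37], [0, 0, 0], -1],
    [[160, -136, -37], [0, 0, 0], -1],
    [[210, -136, -37], [0, 0, 0], -1],
    [[232, -136, -37], [0, 0, 0], -1],
    [[232, -136, -37], [0, 0, 0], -1],
    [[232, -136, 0], [0, 0, 0], -1],
    [[232, -136, 40], [0, 0, 0], -1],
    [[232, -136, 40], [0, 0, 0], -1]
  ]
}}

```text
time: 74.68
tool_pos: [0.6958, -0.0502, 0.1092]
ee_rot: [3.141, 0.009, -0.034]
wrist_force: [-0.1, -1.1, 0.2]
width: 0.0007
```

Call:
{"fn": "move_arm", "kwargs": {
  "targets": [
    [[0, 0, 8], [0, 0, 0], -1],
    [[0, 0, 14], [0, 0, 0], -1],
    [[0, 0, 20], [0, 0, 0], -1],
    [[0, 0, 26], [0, 0, 0], -1],
    [[0, 0, 32], [0, 0, 0], -1]
  ]
}}

```text
time: 75.3
tool_pos: [0.6997, -0.0523, 0.0815]
ee_rot: [3.139, -0.001, -0.036]
wrist_force: [0.9, -0.1, 0.5]
width: 0.0003
```

Call:
{"fn": "move_arm", "kwargs": {
  "targets": [
    [[0, 0, 3], [0, 0, 0], -1],
    [[0, 0, 6], [0, 0, 0], -1],
    [[0, 0, 6], [0, 0, 0], -1]
  ]
}}

```text
time: 75.68
tool_pos: [0.6994, -0.0522, 0.0761]
ee_rot: [3.139, -0.001, -0.035]
wrist_force: [-2.3, 0.5, 3.6]
width: 0.0004
```

Run:
```python
from h import *
t=snap('top','t20')
hh=cv2.cvtColor(t,cv2.COLOR_BGR2HSV)
m=(((hh[...,0]<6)|(hh[...,0]>174))&(hh[...,1]>150)&(hh[...,2]>90));m[:170]=0;m[240:]=0;m[:,:330]=0;m[:,370:]=0
ys,xs=np.where(m);print('red',len(xs),xs.mean() if len(xs) else 0,ys.mean(),ys.min(),ys.max())
```

```text
red 40 344.75 203.9 200 208
```

Call:
{"fn": "move_arm", "kwargs": {
  "targets": [
    [[0, 0, 2], [0, 0, 0], -1],
    [[0, 0, 4], [0, 0, 0], -1],
    [[0, 0, 6], [0, 0, 0], -1],
    [[0, 0, 6], [0, 0, 0], -1]
  ]
}}

```text
time: 76.22
tool_pos: [0.7001, -0.0524, 0.0751]
ee_rot: [3.139, -0.004, -0.035]
wrist_force: [-6.7, 0.2, 16.8]
width: -0.0001
```

Call:
{"fn": "move_arm", "kwargs": {
  "targets": [
    [[0, 0, -40], [0, 0, 0], -1],
    [[0, 0, -90], [0, 0, 0], -1],
    [[-60, 20, -100], [0, 0, 0], -1],
    [[-120, 60, -100], [0, 0, 0], -1],
    [[-180, 100, -100], [0, 0, 0], -1],
    [[-240, 130, -100], [0, 0, 0], -1],
    [[-240, 130, -100], [0, 0, 0], -1]
  ]
}}

```text
time: 77.1
tool_pos: [0.4526, -0.1744, 0.169]
ee_rot: [3.139, -0.0, -0.038]
wrist_force: [1.2, -0.9, 0.7]
width: 0.0007
```

Run:
```python
from h import *
t=snap('top','t21')
hh=cv2.cvtColor(t,cv2.COLOR_BGR2HSV)
m=(((hh[...,0]<6)|(hh[...,0]>174))&(hh[...,1]>150)&(hh[...,2]>90));m[:170]=0;m[240:]=0;m[:,:330]=0;m[:,370:]=0
ys,xs=np.where(m);print('red',len(xs),xs.mean(),ys.mean(),ys.min(),ys.max())
h=hh[228:330,155:215];m=((h[...,1]>70)&(h[...,0]<30)&(h[...,2]>90)).astype(np.uint8)
for k in cv2.findContours(m,cv2.RETR_EXTERNAL,cv2.CHAIN_APPROX_NONE)[0]:
    if cv2.contourArea(k)>60: print(geom(cv2.boxPoints(cv2.minAreaRect(k))+[155,228],.012)[0])
print(status.get_obs()['tool_pos'])
```

```text
red 211 344.9952606635071 194.53554502369667 180 208
[0.50611676 0.30227586]
[0.507692   0.37133051]
[ 0.45122553 -0.17529409  0.16931857]
```

The clamp's red grip is back on its starting pixels, so it's fully open. The blocks are in the tray and the carriage is home. Hand it in.

```bash
python3 -c "
from bench import order
print(order.close_job())"
```

```text
the job is handed in; nothing more can be done
None
```

The job is done and handed in at about 77 s of the 210 s allowed; no verdict was reported. Only two blocks were there: block_1 (blue band) and block_3 (yellow band). block_2 was absent, and I left the orange look-alike alone.

**What I did:**
- I loaded block_1 into lane_1 and block_3 into lane_2, label ends near, and shut the clamp over centre.
- The carriage's catch was on: it stopped hard after about 8 mm. After a quarter turn of the knob it ran about 260 mm to the far stop and back home.
- I then opened the clamp and laid both blocks in the tray.

**Last checks:**
- **Blocks:** they lie at (0.506, 0.302) and (0.508, 0.371). The tray centre is about (0.504, 0.337), so both are well inside the walls. I felt each touch the floor before releasing it. I did not measure flatness directly; their outlines from above are the right size.
- **Clamp and carriage:** the red clamp grip is back at its starting place in the picture, and the carriage grip is on its starting pixels.
- **Jar, weight and tape measure:** no visible change from the first picture, and no arm contact with them.

**What went wrong or disagreed:**
- **Arm height:** the reported tool height read about 38 mm too low. My first two grasps on block_1 closed in the air above it. I found the offset from the pictures and by touching the mat, and corrected for it from then on.
- **Clamp handle:** it slipped out of the grip once while closing and once while opening, and was gripped again both times. After the second opening it stood at about 0.15 rad, so I pushed it fully open.

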